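Till change-over: swap the coin cups and shut the cash drawer

TASK

Make the till ready for the next shift. Somebody left a steel flask in the open cash drawer: stand it upright on the cork coaster; put the two empty coin cups from the drawer into the white return tray, and set every filled coin cup from the counter flat into a bay of its own in the row just behind the drawer front. Only when all that is done, push the drawer fully home until it clicks in at its catch, without slamming it, and leave the other things on the counter where they are.

Things in the scene. Friction and masses are not known exactly. Their poses are not given: they have to be found in the camera images.
- drawer (a joint): how far the cash drawer is open, m: 0 = home, seated at its catch; 0.17 to 0.19 at the start; 0.2 = end stop. It slides with about 2 N of friction; in the last 25 mm a sprung ball catch resists (some 8 N in all; its crest is 12 mm before home), then snaps it in and holds it; let go before the crest, it is pushed back out.
- drawer_front (a point): centre of the outer, robot-side face of the drawer's flat grey front: 320 mm wide, 90 mm high (10 to 100 mm above the counter; this point at 55 mm). x points into the drawer, the way it is pushed shut; y along the front, to the robot's left; z up. The fixed grey housing is 330 mm wide, 112 mm high, its roof 105 mm above the counter inside; the front stands 12 mm proud of it when home.
- bay_row (a point): moves with the drawer: centre of the floor of the row of four coin bays behind the drawer front, 62 mm inward from the front's outer face, 24 mm above the counter; axes as drawer_front. Row 297 mm wide (y), 100 mm long (x); dividers between bays 3 mm thick, 20 mm high; back wall of the row 30 mm high, drawer sides 46 mm, above this floor; note wells lie behind.
- bay1 (a point): moves with the drawer: centre of the floor of coin bay 1 (bay 1 at the robot's left, bay 4 at its right), 71 mm wide (y) by 100 mm long (x), same axes as drawer_front; a cup stands in it with its own x along the bay's x (either way round)
- bay2 (a point): moves with the drawer: centre of the floor of coin bay 2 (bay 1 at the robot's left, bay 4 at its right), 71 mm wide (y) by 100 mm long (x), same axes as drawer_front; a cup stands in it with its own x along the bay's x (either way round)
- bay3 (a point): moves with the drawer: centre of the floor of coin bay 3 (bay 1 at the robot's left, bay 4 at its right), 71 mm wide (y) by 100 mm long (x), same axes as drawer_front; a cup stands in it with its own x along the bay's x (either way round)
- bay4 (a point): moves with the drawer: centre of the floor of coin bay 4 (bay 1 at the robot's left, bay 4 at its right), 71 mm wide (y) by 100 mm long (x), same axes as drawer_front; a cup stands in it with its own x along the bay's x (either way round)
- cup1: grey plastic coin cup, 64 x 64 mm, rim 34 mm high; in its middle an upright grip plate, 10 mm thick across the cup's y and 40 mm long along its x, rises to 68 mm (take it by this plate, 45 to 66 mm above the underside). Half a turn makes no difference. Origin: centre of underside, z up. Filled with coins, 0.2 to 0.45 kg, on the counter left of the drawer; two to four of them are there.
- cup2: grey plastic coin cup, 64 x 64 mm, rim 34 mm high; in its middle an upright grip plate, 10 mm thick across the cup's y and 40 mm long along its x, rises to 68 mm (take it by this plate, 45 to 66 mm above the underside). Half a turn makes no difference. Origin: centre of underside, z up. Filled with coins, 0.2 to 0.45 kg, on the counter left of the drawer; two to four of them are there.
- cup3: grey plastic coin cup, 64 x 64 mm, rim 34 mm high; in its middle an upright grip plate, 10 mm thick across the cup's y and 40 mm long along its x, rises to 68 mm (take it by this plate, 45 to 66 mm above the underside). Half a turn makes no difference. Origin: centre of underside, z up. Filled with coins, 0.2 to 0.45 kg, on the counter left of the drawer; two to four of them are there.
- cup4: grey plastic coin cup, 64 x 64 mm, rim 34 mm high; in its middle an upright grip plate, 10 mm thick across the cup's y and 40 mm long along its x, rises to 68 mm (take it by this plate, 45 to 66 mm above the underside). Half a turn makes no difference. Origin: centre of underside, z up. Filled with coins, 0.2 to 0.45 kg, on the counter left of the drawer; two to four of them are there.
- empty1: grey plastic coin cup, 64 x 64 mm, rim 34 mm high; in its middle an upright grip plate, 10 mm thick across the cup's y and 40 mm long along its x, rises to 68 mm (take it by this plate, 45 to 66 mm above the underside). Half a turn makes no difference. Origin: centre of underside, z up. Empty, 60 g, in a bay of the open drawer at the start.
- empty2: grey plastic coin cup, 64 x 64 mm, rim 34 mm high; in its middle an upright grip plate, 10 mm thick across the cup's y and 40 mm long along its x, rises to 68 mm (take it by this plate, 45 to 66 mm above the underside). Half a turn makes no difference. Origin: centre of underside, z up. Empty, 60 g, in a bay of the open drawer at the start.
- flask: a stainless steel drinking flask, 60 mm in diameter and 185 mm tall with the black screw cap; the cap is the top 40 mm, 34 mm in diameter (take it by the cap from above). 0.3 kg. Stands in a bay of the open drawer at the start, too tall to go into the housing. Origin: centre of the underside, z up.
- coaster_top (a point): centre of the top of the round cork coaster, 110 mm in diameter, 5 mm thick, fixed on the counter right of the drawer
- tray_in (a point): centre of the inner floor of the shallow white return tray right of the drawer (fixed): 112 mm (its x) by 182 mm (its y) inside, walls 4 mm thick and 30 mm high, floor 4 mm above the counter; it takes two cups side by side along y (about 46 mm either side of this point)
- terminal: bystander: card terminal, black, 165 x 78 x 34 mm, lying between robot and drawer; origin centre of underside
- calculator: bystander: desk calculator, grey, 150 x 105 x 23 mm, between robot and drawer; origin centre of underside
- scanner: bystander: hand scanner lying left of the drawer housing, 185 x 62 x 45 mm; origin near the middle of its underside
- chocbox: bystander: small carton of chocolates 100 x 58 x 33 mm, beyond the filled cups; origin centre of underside
- jar: bystander: amber glass jar with red cap, 90 mm in diameter, 120 mm tall, right of the drawer housing; origin centre of underside
- tin: bystander: small round mint tin, 62 mm in diameter, 35 mm high, beside the filled cups; origin centre of underside
- stapler: bystander: desk stapler 140 x 36 x 45 mm, far right; origin centre of underside
Things that resemble listed ones, but are neither listed nor needed, are in the scene too. Of the things like the flask, leave any that is green; of the rest the larger one is meant.

How it is judged (in metres and radians):
On the way, in this order (a step that is already met when the one before it is completed fails the run):
1. flask on the coaster, empty cups in the return tray and all filled cups in the bays while the drawer is still open (horizontal distance between flask and coaster_top below 0.027 m and z of flask in the frame of coaster_top below 0.006 m and angle between each of flask, empty1, empty2, cup1, cup2, cup3, cup4's own z axis and vertical below 0.12 rad and x of empty1 in the frame of tray_in between -0.058 and 0.058 m and y of empty1 in the frame of tray_in between -0.093 and 0.093 m and z of empty1 in the frame of tray_in between -0.008 and 0.008 m and x of empty2 in the frame of tray_in between -0.058 and 0.058 m and y of empty2 in the frame of tray_in between -0.093 and 0.093 m and z of empty2 in the frame of tray_in between -0.008 and 0.008 m and x of cup1 in the frame of bay_row between -0.05 and 0.05 m and y of cup1 in the frame of bay_row between -0.148 and 0.148 m and z of cup1 in the frame of bay_row between -0.008 and 0.008 m and x of cup2 in the frame of bay_row between -0.05 and 0.05 m and y of cup2 in the frame of bay_row between -0.148 and 0.148 m and z of cup2 in the frame of bay_row between -0.008 and 0.008 m and x of cup3 in the frame of bay_row between -0.05 and 0.05 m and y of cup3 in the frame of bay_row between -0.148 and 0.148 m and z of cup3 in the frame of bay_row between -0.008 and 0.008 m and x of cup4 in the frame of bay_row between -0.05 and 0.05 m and y of cup4 in the frame of bay_row between -0.148 and 0.148 m and z of cup4 in the frame of bay_row between -0.008 and 0.008 m and value of joint drawer above 0.08 m), for 0.2 s.
2. the drawer is pushed home and seats at its catch (value of joint drawer below 0.004 m), for 0.2 s.
At the end, for the whole second after the job is handed in: Drawer home at its catch (under 4 mm open); flask upright, within 27 mm of the coaster's centre; both empty cups flat on the floor of the return tray; every filled cup flat on the floor of the bay row behind the drawer front; all at rest (value of joint drawer below 0.004 m and horizontal distance between flask and coaster_top below 0.027 m and z of flask in the frame of coaster_top below 0.006 m and angle between each of flask, empty1, empty2, cup1, cup2, cup3, cup4's own z axis and vertical below 0.12 rad and x of empty1 in the frame of tray_in between -0.058 and 0.058 m and y of empty1 in the frame of tray_in between -0.093 and 0.093 m and z of empty1 in the frame of tray_in between -0.008 and 0.008 m and x of empty2 in the frame of tray_in between -0.058 and 0.058 m and y of empty2 in the frame of tray_in between -0.093 and 0.093 m and z of empty2 in the frame of tray_in between -0.008 and 0.008 m and x of cup1 in the frame of bay_row between -0.05 and 0.05 m and y of cup1 in the frame of bay_row between -0.148 and 0.148 m and z of cup1 in the frame of bay_row between -0.008 and 0.008 m and x of cup2 in the frame of bay_row between -0.05 and 0.05 m and y of cup2 in the frame of bay_row between -0.148 and 0.148 m and z of cup2 in the frame of bay_row between -0.008 and 0.008 m and x of cup3 in the frame of bay_row between -0.05 and 0.05 m and y of cup3 in the frame of bay_row between -0.148 and 0.148 m and z of cup3 in the frame of bay_row between -0.008 and 0.008 m and x of cup4 in the frame of bay_row between -0.05 and 0.05 m and y of cup4 in the frame of bay_row between -0.148 and 0.148 m and z of cup4 in the frame of bay_row between -0.008 and 0.008 m and linear speed of each of cup1, cup2, cup3, cup4, empty1, empty2, flask below 0.03 m/s); the robot touches nothing.
It fails at once if a bystander is shifted by more than 4 cm or tipped over (distance of any of terminal, calculator, scanner, chocbox, jar, tin, stapler from where it was at the start of the episode above 0.04 m or angle between any of terminal, calculator, scanner, chocbox, jar, tin, stapler's own z axis and vertical above 0.6 rad).
It fails at once if the drawer is slammed (faster than 0.4 m/s) (velocity of joint drawer below -0.4 m/s).
Of cup1, cup2, cup3, cup4 only 2 to 4 are there at a start; the rules pass over those that are not, and their reading is None.
At some moment in a run one of cup1, cup2, cup3, cup4 may be knocked a few centimetres aside while the robot is not near it.
It also fails if it takes over 208 s, if anything falls off the work surface, if the arm or the gripper's body presses on something with over 40 N, if the wrist force passes 120 N, or if a joint passes its speed limit or range.

ROBOT

A 6-joint arm with a two-finger parallel gripper is mounted at the origin on the work surface. World frame = base frame: x ahead of the robot, y to its left, z up, the work surface at z = 0. Lengths are in m, angles in degrees, forces in N, time in s.
With the tool pointing down it reaches from about 0.375 to 0.9 m from the base axis. Payload 3.1 kg.
Tool frame: the origin (TCP) lies on the centre line of the jaws, within the pads' length; the fingertips stand 22 mm ahead of it and the grasp point (between the pads) lies 3 mm ahead of it; y points along the fingers, z is the direction in which the jaws open and shut, and the axes are right-handed (so a half turn about y gives the same grasp; the last joint's range is limited). The gripper opens to 87 mm and grips with 3 to 60 N. Pads are 19 mm wide; open, the fingers measure 117 mm over their backs; the gripper's body (75 mm by 190 mm) begins 51 mm behind the grasp point.
Start: joints at [63.455, 30.224, 82.088, -0, 67.689, -10.227], TCP at [0.176, 0.6, 0.245] pointing down, gripper open.
Joint ranges: [-176.69, 176.69], [-43.24, 126.21], [12.49, 139.97], [-82, 262], [0, 151.66], [-163.58, 163.58]. Speed limits (degrees/s): [159.86, 159.86, 180, 180, 180, 180].

INTERFACE

Orientations are given as a 3x3 rotation matrix whose columns are the frame's x, y, z axes.
In Python, from rig import bot gives the robot as it stands.
- The arm moves only by the tool jog_arm, never from a script. Its argument "motion" is one flat list of numbers, 6 for each row, row after row: the shift along the tool's x, y, z in mm, then the turn, a rotation vector about the tool's x, y, z in degrees. A call has 1 to 20 rows; each row is the pose to reach, as a shift and turn from the pose commanded when the call began, along the tool's axes at that moment; what a row does not reach only later rows make up. A row lasts 1/8 s, in which the tool goes at most 62.5 mm and 10.7 degrees, less where a joint would pass 70% of its speed; a pose out of reach is approached as far as the arm can. A call with a gripper value outside its range is refused whole. "gripper" is the opening, from 0 (shut) to 1 (fully open), set as the call begins (left out, the last holds). The fingers move at their own pace and stop on an object; the grip force is fixed at half the most. Time passes only in rows, so rows that repeat a pose let the fingers close. It gives the time, the measured TCP pose, the force and the opening at its end, in the units of the state.
- bot.read_state(): the state, without advancing time (a new reading comes with each control period).
- bot.capture(name): name is "side" or "top"; returns (picture, depth): 480x640x3 uint8, red, green, blue; 480x640 float32, m along the optical axis (not along the pixel's ray), 0 where there is no reading.
- bot.get_calibration(name): a dict with "mtx" (3x3 intrinsics, pixels), "pose" (4x4, takes a point from camera to world coordinates). Camera axes: x right, y up, looking along -z (the intrinsics and any distortion apply to the point x, -y, -z); pixel columns grow to the right and rows downward; lengths in m; the calibration is good to about 2 mm. A picture is of the moment at which its call begins. get_calibration takes no time and is no camera call.
- bot.hand_in(): hands the job in, once; it reports no verdict.
The state is a dict: "time_s": time; "joint_positions": joint angles; "qvel": joint speeds; "tau": joint torques, N m; "position": TCP position; "tcp_rot": TCP orientation; "force": force on the tool from outside, world axes, zero at the start; "moment": the same for the moment, N m; "opening": opening from 0.0 (shut) to 1.0 (fully open).
Only numpy, scipy, OpenCV 4.12 (cv2) and the standard library are available. Lean on these libraries where they do the work, as an engineer would, in place of code of your own. Each camera call takes 0.05 s, during which the arm holds its last target.

## Working session

There is one attempt and no reset: what is moved stays moved. The work goes in short steps, Python scripts to look and compute and a tool call to move; the robot and the scene stay as the last step left them, time stands still between calls to the robot, and variables do not carry over. Pictures are saved under pics/ and viewed, and the job is handed in when it is done.

Besides the shell and the picture viewer there is one more tool, called after ">>>" as name(argument=value, ...) on one line, values as JSON. jog_arm: Moves the arm, as the interface text tells. Its arguments: {"type":"object","properties":{"motion":{"type":"array","items":{"type":"number"}},"gripper":{"type":"number"}},"required":["motion"]}

```bash
ls; mkdir -p pics
python3 - <<'E'
from rig import bot
import cv2,numpy as np
s=bot.read_state()
for k,v in s.items(): print(k,np.round(v,3).tolist())
for n in("top","side"):
    im,d=bot.capture(n); np.savez(f"cap0_{n}.npz",im=im,d=d)
    cv2.imwrite(f"pics/{n}0.png",im[:,:,::-1]); c=bot.get_calibration(n); print(n,np.round(c["mtx"],1).tolist(),np.round(c["pose"],3).tolist(),[k for k in c])
E
```

```text
pics
time_s 0.0
joint_positions [63.456, 30.277, 82.158, -0.002, 67.69, -10.228]
qvel [0.001, -0.068, -0.058, -0.064, -0.033, 0.004]
tau [0.0, -44.005, -17.659, 0.063, 0.058, -0.0]
position [0.175, 0.599, 0.244]
tcp_rot [[0.96, -0.001, 0.281], [-0.281, -0.002, 0.96], [-0.0, -1.0, -0.002]]
force [0.951, 0.686, -0.478]
moment [-0.033, 0.047, 0.034]
opening 0.997
top [[443.2, 0.0, 314.1], [0.0, 443.2, 242.1], [0.0, 0.0, 1.0]] [[-0.016, 0.986, -0.165, 0.343], [-1.0, -0.014, 0.01, -0.044], [0.007, 0.166, 0.986, 1.2], [0.0, 0.0, 0.0, 1.0]] ['mtx', 'pose']
side [[487.2, 0.0, 324.6], [0.0, 487.2, 238.0], [0.0, 0.0, 1.0]] [[0.896, 0.308, -0.321, 0.146], [-0.445, 0.598, -0.666, -0.922], [-0.013, 0.74, 0.673, 0.913], [0.0, 0.0, 0.0, 1.0]] ['mtx', 'pose']
```

View pics/top0.png

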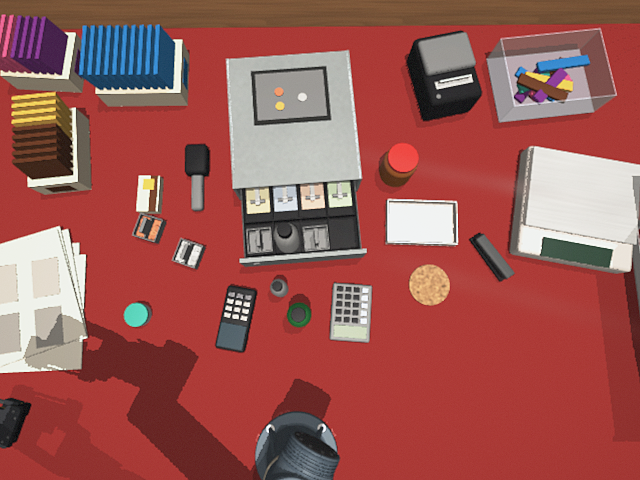

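View pics/side0.png

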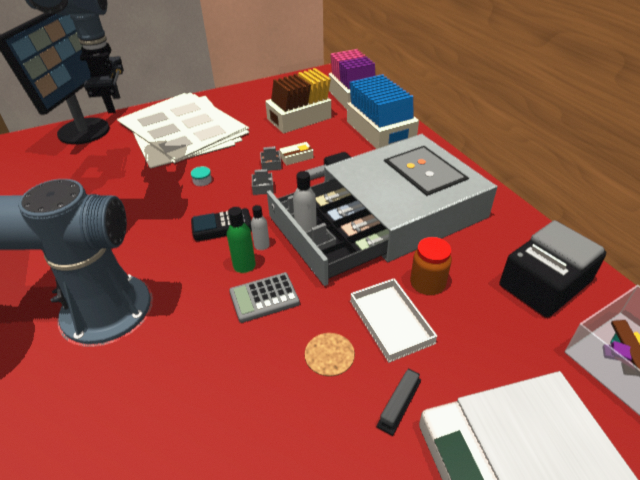

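```bash
cat > h.py <<'E'
import numpy as np,cv2
from rig import bot
def cap(n,save=None):
    im,d=bot.capture(n)
    if save: cv2.imwrite(f"pics/{save}.png",im[:,:,::-1])
    return im,d
def ray(n,u,v):
    c=bot.get_calibration(n);K=c["mtx"];T=np.array(c["pose"])
    u=np.asarray(u,float);v=np.asarray(v,float)
    r=np.stack([(u-K[0][2])/K[0][0],-(v-K[1][2])/K[1][1],-np.ones_like(u)],-1)
    return T[:3,3],r@T[:3,:3].T
def plane(n,u,v,z):
    o,r=ray(n,u,v); t=(z-o[2])/r[...,2]; return o+r*t[...,None]
def cloud(n,d):
    v,u=np.mgrid[:480,:640]; o,r=ray(n,u,v); P=o+r*d[...,None]; P[d==0]=np.nan; return P
def proj(n,p):
    c=bot.get_calibration(n);K=np.array(c["mtx"]);T=np.linalg.inv(np.array(c["pose"]))
    q=np.atleast_2d(p)@T[:3,:3].T+T[:3,3]; q=q*[1,-1,-1]; q=q@K.T; return q[:,:2]/q[:,2:]
E
python3 - <<'E'
from h import *
a=np.load("cap0_top.npz");b=np.load("cap0_side.npz")
t=cv2.resize(a["im"][120:300,90:290],None,fx=4,fy=3.3,interpolation=3)
cv2.imwrite("pics/c1.png",cv2.resize(a["im"][170:340,120:320],(800,600)[0:2],interpolation=3)[:,:,::-1]) 
cv2.imwrite("pics/c2.png",cv2.resize(a["im"][165:315,230:430],(800,600),interpolation=3)[:,:,::-1])
cv2.imwrite("pics/c3.png",cv2.resize(b["im"][140:290,190:390],(800,600),interpolation=3)[:,:,::-1])
P=cloud("top",a["d"]);Q=cloud("side",b["d"])
for u,v in[(149,229),(188,252),(287,228),(260,240),(316,238),(345,240),(300,260),(429,285),(421,222),(279,285),(299,312),(100,300),(290,140)]:print(u,v,P[v,u].round(3))
for u,v in[(302,178),(330,353),(393,318),(270,158),(262,181)]:print("s",u,v,Q[v,u].round(3))
E
```

```text
149 229 [0.581 0.387 0.03 ]
188 252 [0.514 0.275 0.05 ]
287 228 [0.543 0.007 0.209]
260 240 [0.536 0.082 0.091]
316 238 [ 0.539 -0.06   0.093]
345 240 [ 0.545 -0.139  0.024]
300 260 [ 0.487 -0.018  0.068]
429 285 [ 0.422 -0.364  0.005]
421 222 [ 0.595 -0.352  0.005]
279 285 [0.419 0.031 0.132]
299 312 [ 0.353 -0.017  0.184]
100 300 [0.395 0.518 0.002]
290 140 [0.793 0.003 0.116]
s 302 178 [ 0.531 -0.001  0.209]
s 330 353 [ 0.422 -0.366  0.006]
s 393 318 [ 0.599 -0.344  0.003]
s 270 158 [0.582 0.388 0.029]
s 262 181 [0.512 0.276 0.03 ]
```

View pics/c1.png

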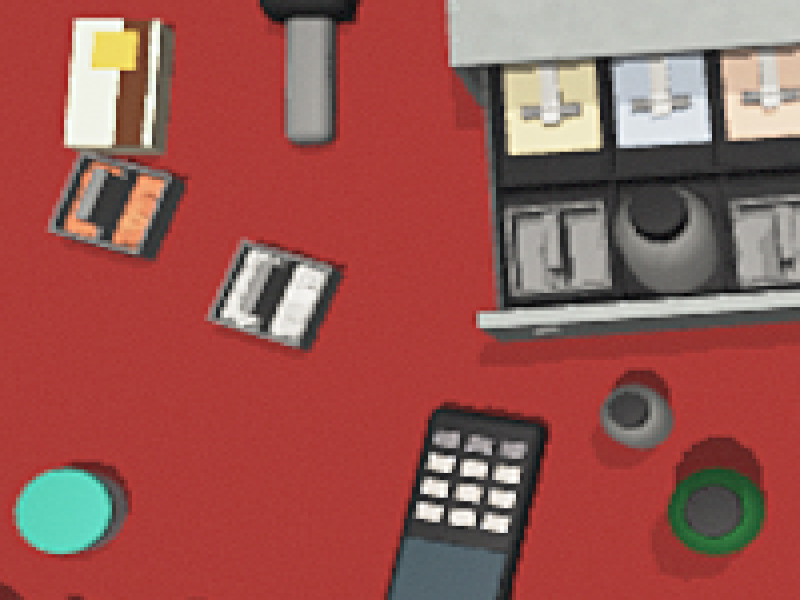

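View pics/c2.png

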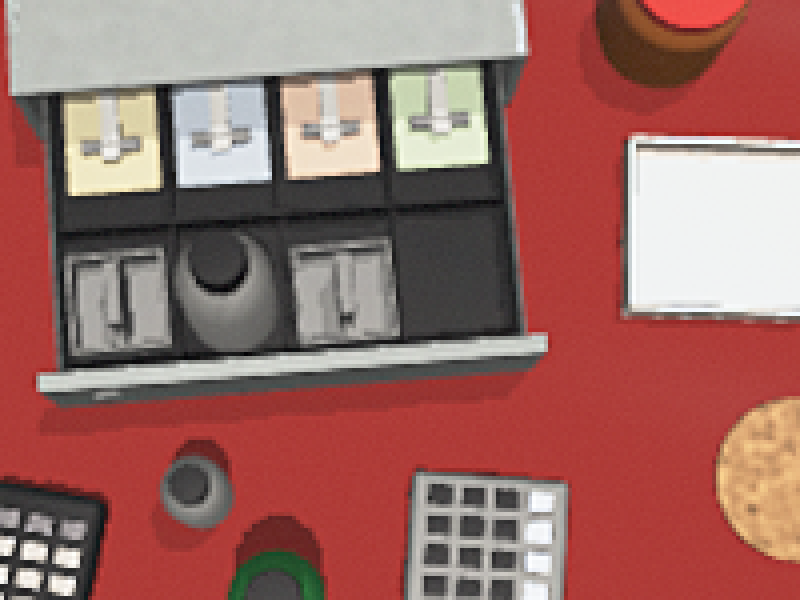

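View pics/c3.png

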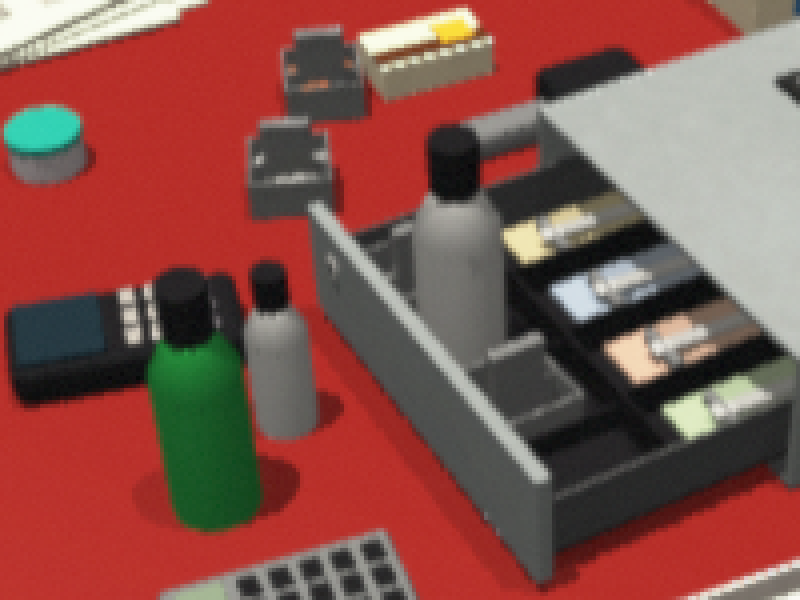

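```bash
cat > meas.py <<'E'
from h import *
def box(P,x0,x1,y0,y1,z0,z1):
    with np.errstate(invalid='ignore'):
        m=(P[...,0]>x0)&(P[...,0]<x1)&(P[...,1]>y0)&(P[...,1]<y1)&(P[...,2]>z0)&(P[...,2]<z1)
    return m
def rect(pts):
    (c,s,a)=cv2.minAreaRect((pts[:,:2]*1000).astype(np.float32)); return np.round(c,1),np.round(s,1),round(a,1)
E
python3 - <<'E'
from meas import *
a=np.load("cap0_top.npz");b=np.load("cap0_side.npz")
C={"top":cloud("top",a["d"]),"side":cloud("side",b["d"])}
for n,P in C.items():
    print(n)
    def rep(nm,*bx):
        m=box(P,*bx); p=P[m]
        if len(p)<4: print(nm,len(p));return
        print(nm,len(p),"med",np.median(p,0).round(4),"mid",((p.min(0)+p.max(0))/2).round(4),rect(p))
    rep("cap",.49,.58,-.05,.05,.2,.22)
    rep("bodyflask",.49,.58,-.05,.06,.05,.15)
    rep("plE1",.49,.59,.05,.12,.078,.1)
    rep("plE2",.49,.59,-.09,-.04,.078,.1)
    rep("plB",.47,.56,.23,.32,.052,.075)
    rep("plA",.53,.63,.34,.43,.052,.075)
    rep("cupB",.46,.57,.22,.33,.026,.075)
    rep("cupA",.53,.63,.34,.43,.026,.075)
    rep("front",.45,.53,-.22,.2,.09,.105)
    rep("house",.6,1.1,-.25,.25,.105,.12)
    rep("traywall",.5,.7,-.5,-.25,.024,.045)
    rep("choc",.58,.75,.32,.46,.025,.045)
    im=(a if n=="top" else b)["im"]; hsv=cv2.cvtColor(im,cv2.COLOR_RGB2HSV)
    m=(hsv[...,0]>10)&(hsv[...,0]<25)&(hsv[...,1]>60)&box(P,.3,.5,-.5,-.25,-.01,.02)
    print("coaster",m.sum(),P[m].mean(0).round(4),rect(P[m]))
    m=(hsv[...,1]<40)&(hsv[...,2]>180)&box(P,.5,.7,-.5,-.2,-.01,.015)
    print("trayfloor",m.sum(),rect(P[m]),np.median(P[m],0).round(4))
E
```

```text
top
cap 177 med [0.5401 0.0141 0.2095] mid [0.5407 0.0142 0.2084] (array([540.7,  14.3]), array([33.3, 32.2]), 0.9)
bodyflask 452 med [0.5155 0.0014 0.101 ] mid [0.5333 0.0052 0.1   ] (array([533.1,   5.2]), array([109.8,  86. ]), 89.6)
plE1 76 med [0.5389 0.0869 0.0922] mid [0.5257 0.0718 0.0898] (array([525.6,  72.4]), array([71.8, 37.7]), 4.3)
plE2 109 med [ 0.5316 -0.0605  0.0936] mid [ 0.5277 -0.0655  0.0891] (array([524.3, -71.2]), array([46.8, 76.2]), 78.2)
plB 82 med [0.5131 0.279  0.0669] mid [0.5139 0.2796 0.0623] (array([513.6, 280.6]), array([11.4, 38.8]), 67.1)
plA 97 med [0.5845 0.3873 0.0669] mid [0.5835 0.3884 0.0626] (array([584.5, 389.3]), array([12.2, 39.4]), 71.3)
cupB 297 med [0.513  0.2776 0.0347] mid [0.5143 0.2805 0.0492] (array([514. , 280.7]), array([65.9, 63.7]), 69.9)
cupA 342 med [0.5842 0.3864 0.0347] mid [0.5875 0.3899 0.0496] (array([592.6, 387.3]), array([66.5, 80.1]), 72.0)
front 688 med [ 0.4935 -0.0215  0.1   ] mid [ 0.5033 -0.0268  0.0975] (array([511.2, -25.6]), array([ 48.9, 317.8]), 3.7)
house 14681 med [ 0.8292 -0.0045  0.1132] mid [ 0.855  -0
[... 1403 characters left out ...]
y([75.3, 85.9]), 88.6)
front 543 med [ 0.4924 -0.0291  0.0976] mid [ 0.5026 -0.0282  0.0975] (array([509.3, -27.1]), array([ 50.8, 318. ]), 3.5)
house 8807 med [ 0.8374 -0.0285  0.1106] mid [ 0.8544 -0.0366  0.1125] (array([856.9, -37. ]), array([364.7, 409.6]), 3.8)
traywall 622 med [ 0.5968 -0.3527  0.028 ] mid [ 0.6111 -0.376   0.0345] (array([ 611.6, -378.8]), array([249.8, 169.3]), 87.1)
choc 379 med [0.6638 0.3864 0.0302] mid [0.6548 0.3887 0.0349] (array([653.7, 390.6]), array([151.3,  72.2]), 3.7)
coaster 1660 [ 0.4203 -0.3651  0.0036] (array([ 421.6, -361.5]), array([116.7, 106.4]), 61.2)
trayfloor 2613 (array([ 605.9, -328.1]), array([201.1, 125.1]), 87.7) [ 0.5964 -0.3458  0.0024]
```

```bash
cat > go.py <<'E'
from h import *
def to(x,y,zg,yaw):
    """grasp point target zg (3mm ahead of TCP), yaw = angle of jaw axis minus 90 (deg). prints tool-frame shift mm, turn deg"""
    s=bot.read_state();R=np.array(s["tcp_rot"]);p=np.array(s["position"])
    t=np.array([x,y,zg+.003]); sh=R.T@(t-p)*1000
    c=np.deg2rad(yaw); Rt=np.array([[np.cos(c),0,-np.sin(c)],[np.sin(c),0,np.cos(c)],[0,-1,0]])
    from scipy.spatial.transform import Rotation as Ro
    rv=np.rad2deg(Ro.from_matrix(R.T@Rt).as_rotvec())
    print("t",round(s["time_s"],2),"pos",p.round(4),"f",np.round(s["force"],1),"op",round(s["opening"],3)); print("shift",sh.round(1),"turn",rv.round(2),"|",np.linalg.norm(sh).round())
    return sh,rv
E
python3 - <<'E'
from meas import *
from go import to
a=np.load("cap0_top.npz");P=cloud("top",a["d"])
# drawer front top edge line
p=P[box(P,.465,.515,-.21,.18,.095,.106)]; k=np.polyfit(p[:,1],p[:,0],1); print("front yaw",np.rad2deg(np.arctan(-k[0])),"x at y0",k[1],"y range",p[:,1].min(),p[:,1].max(),"resid",np.std(p[:,0]-np.polyval(k,p[:,1])))
p=P[box(P,.6,1.1,-.2,.2,.108,.117)];print("house",rect(p),p[:,0].min())
for nm,b in dict(E1=(.5,.57,.06,.115,.086,.098),E2=(.5,.57,-.09,-.04,.086,.098),B=(.47,.56,.24,.32,.06,.075),A=(.54,.63,.34,.43,.06,.075)).items():
    p=P[box(P,*b)]; print(nm,len(p),rect(p),p.mean(0).round(4))
for nm,b in dict(jar=(.6,.8,-.4,-.2,.1,.14),dec=(.38,.46,0,.07,.12,.15),green=(.3,.4,-.06,.03,.15,.2)).items():
    p=P[box(P,*b)]; print(nm,len(p),rect(p))
to(.539,.0135,.32,3.8)
E
```

```text
front yaw 3.6420547379804558 x at y0 0.4916006770593767 y range -0.18505068202137953 0.13111090312425477 resid 0.004380233089376305
house (array([856.3,  -3.3]), array([362.9, 330.8]), 3.8) 0.6652636192738322
E1 60 (array([541.6,  87.4]), array([37.5, 10.1]), 3.3) [0.5415 0.0872 0.0921]
E2 63 (array([532. , -64.3]), array([67.3, 16.7]), 16.8) [ 0.545  -0.0607  0.0921]
B 70 (array([513.6, 280.6]), array([11.4, 38.8]), 67.1) [0.5137 0.2796 0.0672]
A 73 (array([584.6, 389.3]), array([12.2, 39.1]), 71.3) [0.5843 0.3884 0.0676]
jar 772 (array([ 738.6, -285.1]), array([77.1, 77.1]), 5.5)
dec 79 (array([416.6,  36.7]), array([22.4, 22. ]), 18.5)
green 174 (array([346.8, -15.1]), array([31.7, 31.3]), 89.4)
t 0.1 pos [0.1753 0.5993 0.2437] f [ 0.3  0.  -0.5] op 1.001
shift [ 513.6  -78.6 -460.2] turn [  0.11 -20.12  -0.04] | 694.0
```

>>> jog_arm(motion=[60,-40,-50,0,-3,0,110,-79,-95,0,-6,0,155,-79,-138,0,-8,0,200,-79,-180,0,-10,0,245,-79,-220,0,-12,0,290,-79,-260,0,-14,0,335,-79,-300,0,-16,0,380,-79,-340,0,-18,0,425,-79,-380,0,-20.1,0,470,-79,-420,0,-20.1,0,514,-79,-460,0,-20.1,0,514,-79,-460,0,-20.1,0,514,-79,-460,0,-20.1,0,514,-79,-460,0,-20.1,0], gripper=0.7)

```text
time_s: 1.85
position: [0.5383, 0.0155, 0.3233]
tcp_rot: [[0.998, -0.002, -0.067], [0.067, 0.001, 0.998], [-0.002, -1.0, 0.001]]
force: [-0.1, 0.5, 0.5]
opening: 0.7
```

```bash
python3 -c "
from go import *
to(.539,.0138,.19,3.8)"
```

```text
t 1.85 pos [0.5383 0.0155 0.3233] f [-0.1  0.5  0.5] op 0.7
shift [  0.8 130.3  -1.8] turn [-0.07  0.06 -0.1 ] | 130.0
```

>>> jog_arm(motion=[1,50,-2,0,0,0,1,90,-2,0,0,0,1,115,-2,0,0,0,1,130,-2,0,0,0,1,130,-2,0,0,0])

```text
time_s: 2.48
position: [0.5399, 0.0132, 0.1931]
tcp_rot: [[0.998, -0.002, -0.068], [0.068, 0.0, 0.998], [-0.002, -1.0, 0.001]]
force: [-0.1, 0.1, 0.0]
opening: 0.697
```

>>> jog_arm(motion=[0,0,0,0,0,0,0,0,0,0,0,0,0,0,0,0,0,0,0,0,0,0,0,0,0,0,0,0,0,0,0,0,0,0,0,0], gripper=0)

```text
time_s: 3.22
position: [0.5411, 0.012, 0.194]
tcp_rot: [[0.998, 0.001, -0.066], [0.066, 0.0, 0.998], [0.001, -1.0, -0.0]]
force: [-0.6, 1.3, 4.7]
opening: 0.387
```

>>> jog_arm(motion=[0,-15,0,0,0,0,0,-40,0,0,0,0,0,-70,0,0,0,0,0,-100,0,0,0,0,0,-130,0,0,0,0,0,-140,0,0,0,0,0,-140,0,0,0,0])

```text
time_s: 4.1
position: [0.5405, 0.012, 0.3336]
tcp_rot: [[0.998, 0.0, -0.066], [0.066, -0.0, 0.998], [0.0, -1.0, -0.0]]
force: [1.1, 0.1, -3.9]
opening: 0.382
```

```bash
python3 -c "
from go import *
cap('side','s1')
to(.4215,-.364,.335,3.8)"
```

```text
t 4.15 pos [0.54   0.012  0.3327] f [ 1.1 -0.3 -3.7] op 0.384
shift [-143.    -5.2 -367.4] turn [-0.02 -0.02 -0.11] | 394.0
```

View pics/s1.png

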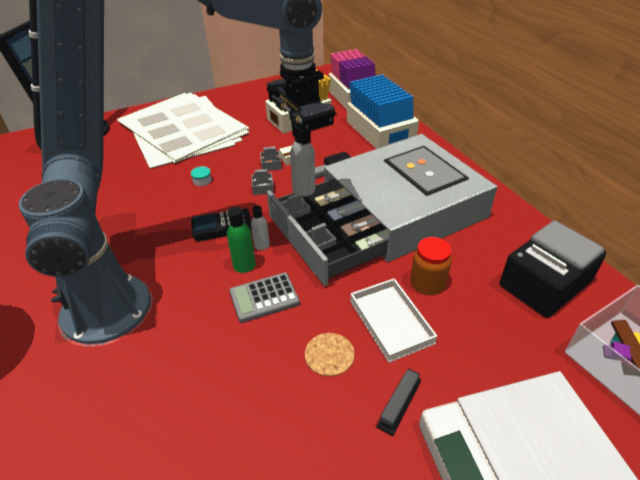

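>>> jog_arm(motion=[-10,0,-30,0,0,0,-25,0,-65,0,0,0,-42,0,-107,0,0,0,-58,0,-150,0,0,0,-75,0,-193,0,0,0,-92,0,-236,0,0,0,-108,0,-279,0,0,0,-125,0,-322,0,0,0,-138,0,-354,0,0,0,-143,0,-367,0,0,0,-143,0,-367,0,0,0,-143,0,-367,0,0,0,-143,0,-367,0,0,0])

```text
time_s: 5.78
position: [0.4227, -0.3622, 0.3335]
tcp_rot: [[0.998, -0.0, -0.068], [0.068, 0.001, 0.998], [-0.0, -1.0, 0.001]]
force: [0.4, -0.0, -2.8]
opening: 0.386
```

```bash
python3 -c "
from go import *
cap('side','s2')
to(.4215,-.364,.174,3.8)"
```

```text
t 5.83 pos [ 0.4227 -0.3624  0.3336] f [-0.2 -0.2 -2.9] op 0.385
shift [ -1.3 156.6  -1.6] turn [-0.02  0.08  0.  ] | 157.0
```

View pics/s2.png

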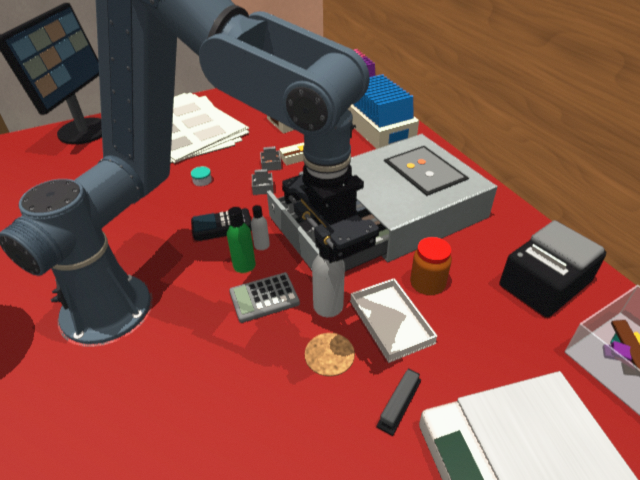

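Flask hangs upright at (328,285), above the coaster (330,353). Lowering, with the last part slow.

>>> jog_arm(motion=[-1,40,-2,0,0,0,-1,80,-2,0,0,0,-1,115,-2,0,0,0,-1,138,-2,0,0,0,-1,148,-2,0,0,0,-1,153,-2,0,0,0,-1,156,-2,0,0,0,-1,156,-2,0,0,0])

```text
time_s: 6.82
position: [0.4217, -0.366, 0.1782]
tcp_rot: [[0.998, 0.001, -0.066], [0.066, -0.001, 0.998], [0.001, -1.0, -0.001]]
force: [-0.5, -0.7, -3.1]
opening: 0.385
```

Still hanging (-3 N); a few mm more.

>>> jog_arm(motion=[0,2,0,0,0,0,0,3,0,0,0,0,0,3,0,0,0,0])

```text
time_s: 7.2
position: [0.4216, -0.3659, 0.175]
tcp_rot: [[0.998, 0.001, -0.066], [0.066, -0.001, 0.998], [0.001, -1.0, -0.001]]
force: [1.2, 1.1, -0.2]
opening: 0.384
```

Now near 0 N: supported. Release and rise.

>>> jog_arm(motion=[0,1,0,0,0,0,0,1,0,0,0,0,0,1,0,0,0,0])

```text
time_s: 7.58
position: [0.4218, -0.366, 0.175]
tcp_rot: [[0.998, 0.001, -0.066], [0.066, -0.001, 0.998], [0.001, -1.0, -0.001]]
force: [0.3, 2.0, 6.5]
opening: 0.383
```

>>> jog_arm(motion=[0,0,0,0,0,0,0,0,0,0,0,0,0,0,0,0,0,0,0,0,0,0,0,0,0,-15,0,0,0,0,0,-50,0,0,0,0,0,-100,0,0,0,0,0,-100,0,0,0,0], gripper=0.7)

```text
time_s: 8.57
position: [0.4233, -0.3681, 0.2789]
tcp_rot: [[0.998, 0.007, -0.066], [0.066, -0.009, 0.998], [0.006, -1.0, -0.01]]
force: [1.5, 0.6, 0.7]
opening: 0.699
```

Run:
```python
from go import *
from meas import *
im,d=cap('side','s3'); P=cloud('side',d)
p=P[box(P,.36,.48,-.43,-.3,.175,.2)];print("cap",len(p),rect(p))
to(.543,-.061,.2,3.8)
```

```text
cap 248 (array([ 419.1, -365.5]), array([33.6, 31.7]), 66.0)
t 8.62 pos [ 0.4222 -0.3667  0.2764] f [-0.3  0.1 -0.7] op 0.7
shift [140.5  72.4 297.4] turn [ 0.29 -0.01  0.19] | 337.0
```

View pics/s3.png

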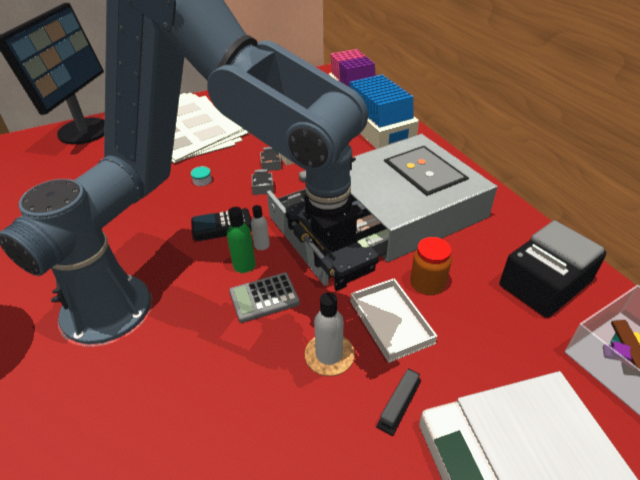

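>>> jog_arm(motion=[25,0,45,0,0,0,50,0,95,0,0,0,70,10,140,0,0,0,90,25,185,0,0,0,110,45,230,0,0,0,130,65,275,0,0,0,140,72,297,0,0,0,140,72,297,0,0,0,140,72,297,0,0,0], gripper=0.45)

```text
time_s: 9.75
position: [0.5411, -0.0606, 0.2012]
tcp_rot: [[0.998, -0.001, -0.066], [0.066, -0.0, 0.998], [-0.001, -1.0, -0.0]]
force: [0.5, 0.1, 0.1]
opening: 0.452
```

Run:
```python
from go import *
to(.5445,-.0605,.08,3.8)
```

```text
t 9.75 pos [ 0.5411 -0.0606  0.2012] f [0.5 0.1 0.1] op 0.452
shift [ 3.600e+00  1.182e+02 -1.000e-01] turn [ 0.   -0.02 -0.07] | 118.0
```

>>> jog_arm(motion=[3,40,0,0,0,0,3,80,0,0,0,0,3,105,0,0,0,0,3,116,0,0,0,0,3,116,0,0,0,0])

```text
time_s: 10.38
position: [0.5443, -0.0608, 0.0854]
tcp_rot: [[0.998, -0.001, -0.065], [0.065, 0.0, 0.998], [-0.001, -1.0, 0.0]]
force: [0.4, -0.1, -0.5]
opening: 0.452
```

>>> jog_arm(motion=[0,0,0,0,0,0,0,0,0,0,0,0,0,0,0,0,0,0,0,0,0,0,0,0,0,0,0,0,0,0], gripper=0)

```text
time_s: 11.0
position: [0.5447, -0.0598, 0.086]
tcp_rot: [[0.998, 0.001, -0.066], [0.066, -0.0, 0.998], [0.001, -1.0, -0.0]]
force: [-0.1, 0.9, 4.4]
opening: 0.113
```

>>> jog_arm(motion=[0,-20,0,0,0,0,0,-60,0,0,0,0,0,-110,0,0,0,0,0,-120,0,0,0,0,0,-120,0,0,0,0])

```text
time_s: 11.62
position: [0.5444, -0.0599, 0.2057]
tcp_rot: [[0.998, 0.001, -0.066], [0.066, -0.0, 0.998], [0.001, -1.0, -0.0]]
force: [-0.5, -0.8, -0.5]
opening: 0.113
```

Run:
```python
from go import *
from meas import *
a=np.load("cap0_top.npz");P=cloud("top",a["d"])
hsv=cv2.cvtColor(a["im"],cv2.COLOR_RGB2HSV)
m=((hsv[...,1]<40)&(hsv[...,2]>150)).astype(np.uint8); m[:190]=0;m[260:]=0;m[:,:375]=0;m[:,470:]=0
c=max(cv2.findContours(m,0,2)[0],key=cv2.contourArea)[:,0]
w=plane("top",c[:,0],c[:,1],0.034); print("rim",rect(w))
r=rect(w); 
to(.60,-.352,.2,3)
```

```text
rim (array([ 591.6, -347.3]), array([189.5, 120.9]), 87.3)
t 11.62 pos [ 0.5444 -0.0599  0.2057] f [-0.5 -0.8 -0.5] op 0.113
shift [  36.2    2.8 -295.2] turn [0.02 0.79 0.03] | 297.0
```

Run:
```python
from go import *
to(.592,-.395,.2,-2.7)
```

```text
t 11.62 pos [ 0.5444 -0.0599  0.2057] f [-0.5 -0.8 -0.5] op 0.113
shift [  25.4    2.8 -337.6] turn [0.01 6.49 0.03] | 339.0
```

>>> jog_arm(motion=[4,0,-45,0,0,0,8,0,-95,0,1,0,12,0,-145,0,3,0,16,0,-195,0,5,0,20,0,-245,0,6.5,0,24,0,-295,0,6.5,0,25,0,-337,0,6.5,0,25,0,-337,0,6.5,0,25,0,-337,0,6.5,0,25,0,-337,0,6.5,0])

```text
time_s: 12.88
position: [0.5913, -0.3926, 0.2044]
tcp_rot: [[0.999, -0.002, 0.046], [-0.046, 0.002, 0.999], [-0.002, -1.0, 0.002]]
force: [-0.2, 0.1, -0.1]
opening: 0.115
```

Run:
```python
from go import *
cap('top','t4')
to(.592,-.395,.0645,-2.7)
```

```text
t 12.93 pos [ 0.5916 -0.3928  0.2049] f [ 0.6 -0.7 -0.1] op 0.112
shift [  0.7 137.4  -2.4] turn [-0.08  0.07 -0.08] | 137.0
```

View pics/t4.png

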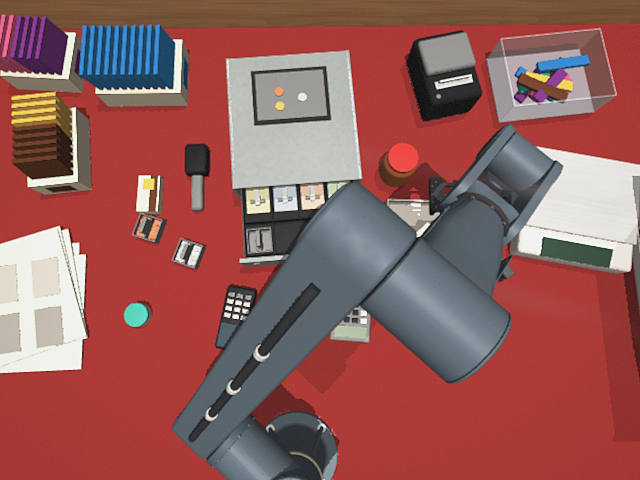

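>>> jog_arm(motion=[1,40,-2,0,0,0,1,80,-2,0,0,0,1,110,-2,0,0,0,1,125,-2,0,0,0,1,133,-2,0,0,0,1,137,-2,0,0,0,1,138,-2,0,0,0,1,138,-2,0,0,0])

```text
time_s: 13.92
position: [0.593, -0.3969, 0.0685]
tcp_rot: [[0.999, 0.001, 0.047], [-0.047, -0.001, 0.999], [0.001, -1.0, -0.001]]
force: [-0.1, 0.4, -0.4]
opening: 0.115
```

>>> jog_arm(motion=[0,2,0,0,0,0,0,3,0,0,0,0,0,3,0,0,0,0])

```text
time_s: 14.3
position: [0.593, -0.3971, 0.0661]
tcp_rot: [[0.999, 0.001, 0.047], [-0.047, -0.001, 0.999], [0.001, -1.0, -0.001]]
force: [-0.7, 0.7, 6.4]
opening: 0.114
```

>>> jog_arm(motion=[0,0,0,0,0,0,0,0,0,0,0,0,0,0,0,0,0,0,0,0,0,0,0,0,0,-15,0,0,0,0,0,-60,0,0,0,0,0,-110,0,0,0,0,0,-130,0,0,0,0], gripper=0.4)

```text
time_s: 15.3
position: [0.5942, -0.3979, 0.1996]
tcp_rot: [[0.999, 0.006, 0.047], [-0.047, -0.005, 0.999], [0.006, -1.0, -0.005]]
force: [-0.8, -0.6, -0.2]
opening: 0.398
```

Run:
```python
from go import *
im,_=cap('side','s5'); cv2.imwrite("pics/s5c.png",cv2.resize(im[240:390,290:490],(800,600))[:,:,::-1])
to(.5415,.0872,.2,3.6)
```

```text
t 15.35 pos [ 0.5945 -0.3982  0.2009] f [ 1.  -0.3  0.7] op 0.399
shift [-75.9  -5.5 482.4] turn [ 0.37 -6.31  0.39] | 488.0
```

View pics/s5c.png

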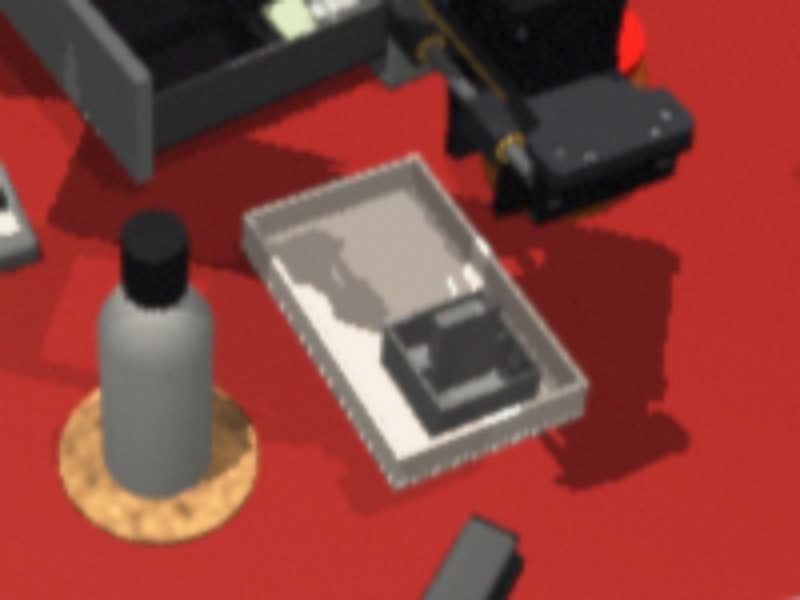

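>>> jog_arm(motion=[-8,-5,50,0,0,0,-16,-5,105,0,-1,0,-25,-5,160,0,-2,0,-33,-5,215,0,-3,0,-42,-5,270,0,-4,0,-50,-5,325,0,-5,0,-59,-5,380,0,-6.3,0,-68,-5,435,0,-6.3,0,-76,-5,482,0,-6.3,0,-76,-5,482,0,-6.3,0,-76,-5,482,0,-6.3,0,-76,-5,482,0,-6.3,0], gripper=0.45)

```text
time_s: 16.85
position: [0.5397, 0.0873, 0.1992]
tcp_rot: [[0.998, -0.001, -0.061], [0.061, -0.0, 0.998], [-0.001, -1.0, -0.0]]
force: [0.6, -0.9, 1.4]
opening: 0.448
```

Run:
```python
from go import *
to(.5415,.0874,.082,3.6)
```

```text
t 16.85 pos [0.5397 0.0873 0.1992] f [ 0.6 -0.9  1.4] op 0.448
shift [1.900e+00 1.142e+02 1.000e-01] turn [ 0.01 -0.11 -0.03] | 114.0
```

>>> jog_arm(motion=[2,40,0,0,0,0,2,80,0,0,0,0,2,105,0,0,0,0,2,114,0,0,0,0,2,114,0,0,0,0])

```text
time_s: 17.48
position: [0.5417, 0.0878, 0.0853]
tcp_rot: [[0.998, -0.001, -0.061], [0.061, -0.0, 0.998], [-0.001, -1.0, 0.0]]
force: [0.8, 0.4, 0.4]
opening: 0.45
```

>>> jog_arm(motion=[0,0,0,0,0,0,0,0,0,0,0,0,0,0,0,0,0,0,0,0,0,0,0,0,0,0,0,0,0,0], gripper=0)

```text
time_s: 18.1
position: [0.5417, 0.0888, 0.086]
tcp_rot: [[0.998, 0.001, -0.063], [0.063, 0.0, 0.998], [0.001, -1.0, 0.0]]
force: [-1.2, 0.5, 4.3]
opening: 0.113
```

>>> jog_arm(motion=[0,-20,0,0,0,0,0,-60,0,0,0,0,0,-110,0,0,0,0,0,-120,0,0,0,0,0,-120,0,0,0,0])

```text
time_s: 18.73
position: [0.5414, 0.0886, 0.2057]
tcp_rot: [[0.998, 0.001, -0.063], [0.063, -0.0, 0.998], [0.001, -1.0, -0.0]]
force: [-0.6, 0.5, -0.9]
opening: 0.112
```

Run:
```python
from go import *
to(.597,-.303,.2,-2.7)
```

```text
t 18.73 pos [0.5414 0.0886 0.2057] f [-0.6  0.5 -0.9] op 0.112
shift [  31.     2.8 -394.4] turn [0.   6.29 0.03] | 396.0
```

>>> jog_arm(motion=[4,0,-45,0,0,0,8,0,-95,0,1,0,12,0,-145,0,3,0,16,0,-195,0,5,0,20,0,-245,0,6.3,0,24,0,-295,0,6.3,0,28,0,-345,0,6.3,0,31,0,-392,0,6.3,0,31,0,-392,0,6.3,0,31,0,-392,0,6.3,0,31,0,-392,0,6.3,0])

```text
time_s: 20.1
position: [0.5964, -0.2988, 0.2044]
tcp_rot: [[0.999, -0.002, 0.046], [-0.046, 0.002, 0.999], [-0.002, -1.0, 0.002]]
force: [-0.3, -0.5, -0.2]
opening: 0.115
```

Run:
```python
from go import *
to(.597,-.303,.0645,-2.7)
```

```text
t 20.1 pos [ 0.5964 -0.2988  0.2044] f [-0.3 -0.5 -0.2] op 0.115
shift [  1.2 136.9  -4.4] turn [-0.11  0.06 -0.13] | 137.0
```

>>> jog_arm(motion=[1,40,-3,0,0,0,1,80,-3,0,0,0,1,110,-3,0,0,0,1,125,-3,0,0,0,1,133,-3,0,0,0,1,138,-3,0,0,0,1,140,-3,0,0,0,1,140,-3,0,0,0])

```text
time_s: 21.1
position: [0.5982, -0.3041, 0.0663]
tcp_rot: [[0.999, 0.001, 0.047], [-0.047, -0.001, 0.999], [0.001, -1.0, -0.001]]
force: [0.4, 0.2, -0.8]
opening: 0.113
```

>>> jog_arm(motion=[0,0,0,0,0,0,0,0,0,0,0,0,0,0,0,0,0,0])

```text
time_s: 21.48
position: [0.598, -0.304, 0.0661]
tcp_rot: [[0.999, 0.001, 0.047], [-0.047, -0.001, 0.999], [0.001, -1.0, -0.001]]
force: [-0.2, 0.1, 2.0]
opening: 0.111
```

>>> jog_arm(motion=[0,0,0,0,0,0,0,0,0,0,0,0,0,0,0,0,0,0,0,0,0,0,0,0,0,-15,0,0,0,0,0,-60,0,0,0,0,0,-110,0,0,0,0,0,-130,0,0,0,0], gripper=0.4)

```text
time_s: 22.48
position: [0.5995, -0.3049, 0.2007]
tcp_rot: [[0.999, 0.006, 0.047], [-0.047, -0.005, 0.999], [0.006, -1.0, -0.004]]
force: [0.5, 0.3, -1.1]
opening: 0.398
```

Run:
```python
from go import *
from meas import *
im,_=cap('side','s6'); cv2.imwrite("pics/s6c.png",cv2.resize(im[100:400,200:500],(600,600))[:,:,::-1])
im,d=cap('top','t6');P=cloud('top',d)
for nm,b in dict(B=(.45,.56,.2,.335,.06,.075),A=(.54,.63,.34,.43,.06,.075)).items():
    p=P[box(P,*b)]; print(nm,len(p),rect(p),p.mean(0).round(4))
to(.5136,.2802,.2,-21)
```

```text
B 69 (array([513.6, 280.2]), array([11. , 38.6]), 69.6) [0.5134 0.28   0.0674]
A 70 (array([584.9, 389.4]), array([11.6, 39.3]), 72.6) [0.5844 0.3886 0.0673]
t 22.57 pos [ 0.5996 -0.3049  0.2002] f [ 0.2 -0.2  0.5] op 0.403
shift [-113.5   -6.3  580.4] turn [ 0.2  18.29  0.44] | 591.0
```

View pics/s6c.png

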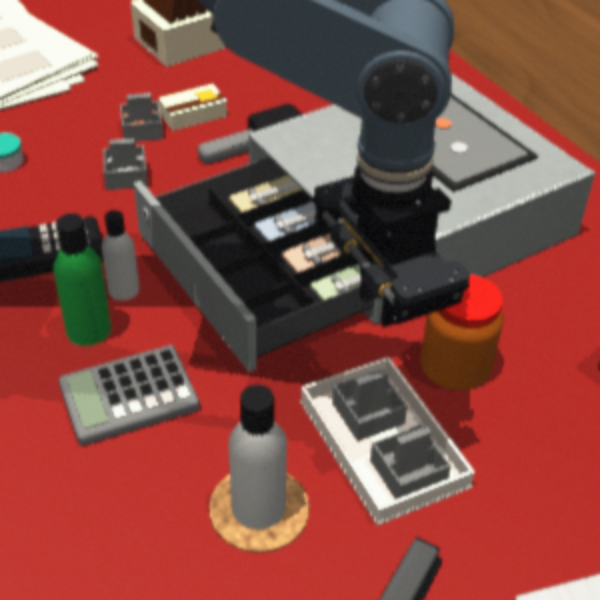

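View pics/t6.png

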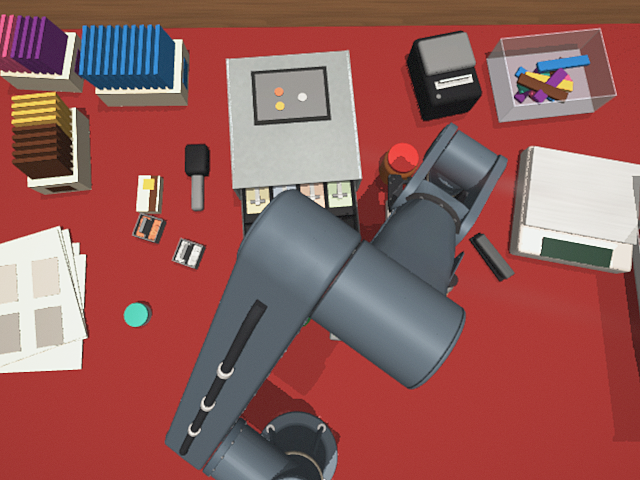

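>>> jog_arm(motion=[-8,-5,45,0,0,0,-18,-6,95,0,2,0,-28,-6,145,0,4,0,-38,-6,195,0,6,0,-48,-6,245,0,8,0,-58,-6,295,0,10,0,-67,-6,345,0,12,0,-77,-6,395,0,14,0,-87,-6,445,0,16,0,-97,-6,495,0,18,0,-107,-6,545,0,18,0,-113,-6,580,0,18,0,-113,-6,580,0,18,0,-113,-6,580,0,18,0,-113,-6,580,0,18,0], gripper=0.45)

```text
time_s: 24.45
position: [0.5125, 0.2796, 0.2012]
tcp_rot: [[0.935, -0.001, 0.355], [-0.355, -0.001, 0.935], [-0.001, -1.0, -0.001]]
force: [-0.3, -0.0, -0.2]
opening: 0.453
```

Run:
```python
from go import *
from meas import *
im,d=cap('side','s7'); P=cloud('side',d)
p=P[box(P,.45,.57,.2,.335,.05,.08)]; print(rect(p))
im,d=cap('top','t7');P=cloud('top',d)
for nm,b in dict(B=(.45,.56,.2,.335,.06,.075),A=(.54,.63,.34,.43,.06,.075)).items():
    p=P[box(P,*b)]; print(nm,len(p),rect(p) if len(p) else 0)
to(.5136,.2802,.058,-20.5)
```

```text
(array([511.8, 279.7]), array([13.8, 39.5]), 70.2)
B 0 0
A 0 0
t 24.55 pos [0.5127 0.2798 0.2015] f [-0.1 -0.4 -0.6] op 0.449
shift [  0.7 140.5   0.8] turn [ 0.02 -0.32 -0.01] | 140.0
```

View pics/s7.png

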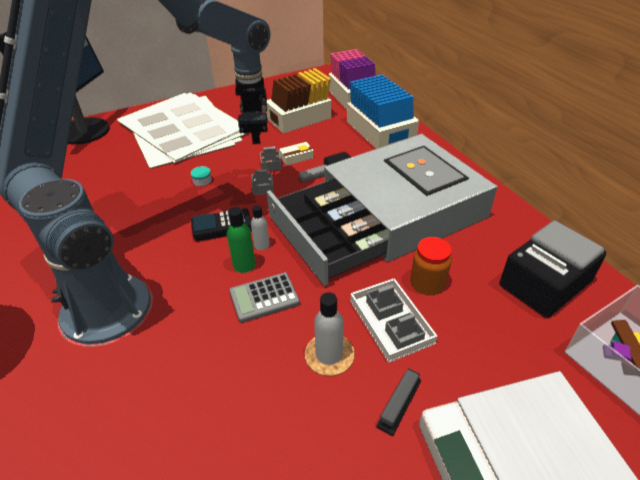

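>>> jog_arm(motion=[1,50,0,0,0,0,1,95,0,0,0,0,1,125,0,0,0,0,1,139,0,0,0,0,1,139,0,0,0,0])

```text
time_s: 25.18
position: [0.5133, 0.2801, 0.0621]
tcp_rot: [[0.935, -0.001, 0.354], [-0.354, -0.0, 0.935], [-0.001, -1.0, -0.001]]
force: [-0.7, 0.3, 1.0]
opening: 0.449
```

>>> jog_arm(motion=[0,0,0,0,0,0,0,0,0,0,0,0,0,0,0,0,0,0,0,0,0,0,0,0,0,0,0,0,0,0], gripper=0)

```text
time_s: 25.8
position: [0.5141, 0.2812, 0.0633]
tcp_rot: [[0.935, 0.002, 0.354], [-0.354, 0.001, 0.935], [0.002, -1.0, 0.002]]
force: [0.8, 0.8, 3.5]
opening: 0.112
```

>>> jog_arm(motion=[0,-15,0,0,0,0,0,-50,0,0,0,0,0,-100,0,0,0,0,0,-150,0,0,0,0,0,-160,0,0,0,0,0,-160,0,0,0,0])

```text
time_s: 26.55
position: [0.5127, 0.2803, 0.2226]
tcp_rot: [[0.935, -0.001, 0.354], [-0.354, -0.0, 0.935], [-0.0, -1.0, -0.0]]
force: [-0.1, 0.3, -3.7]
opening: 0.114
```

Run:
```python
from go import *
from meas import *
im,d=cap('top','t8');P=cloud('top',d)
p=P[box(P,.465,.515,-.21,.18,.094,.106)];y=p[:,1];x=p[:,0]
for _ in range(3):
    k=np.polyfit(y,x,1);r=x-np.polyval(k,y);g=abs(r)<.008;x=x[g];y=y[g]
print("front",np.rad2deg(np.arctan(-k[0])),k[1],y.min(),y.max(),"x half-width",np.percentile(r,[2,98]))
# dark bays: floor points z~.024
F=P[box(P,.49,.62,-.19,.13,.015,.03)];print("floor",len(F),rect(F))
# dividers tops z~.044
D=P[box(P,.51,.59,-.17,.11,.038,.05)]
c=np.deg2rad(3.7);dy=np.array([-np.sin(c),np.cos(c)])
print(np.histogram(D[:,:2]@dy,bins=np.arange(-.24,.1,.005)))
to(.5417,.0878,.22,3.7)
```

```text
front 3.7782532610538637 0.49116327040244057 -0.18510034958158472 0.1309819052884627 x half-width [-0.00564674  0.00621467]
floor 3932 (array([555.4, -28.1]), array([316.2, 129.2]), 90.0)
(array([ 0,  0,  0,  0,  0,  0,  0,  0,  0,  0,  0,  0,  0,  0,  0,  0,  0,
        0,  0,  0,  0, 37,  0,  0,  0,  0,  0,  0,  0,  0,  0,  0,  0,  0,
        0,  5, 28,  0,  0,  0,  0,  0,  0,  0,  0,  0,  0,  0,  0,  0, 17,
       20,  0,  0,  0,  0,  0,  0,  0,  0,  0,  0,  0,  0,  0,  0,  0]), array([-2.40000000e-01, -2.35000000e-01, -2.30000000e-01, -2.25000000e-01,
       -2.20000000e-01, -2.15000000e-01, -2.10000000e-01, -2.05000000e-01,
       -2.00000000e-01, -1.95000000e-01, -1.90000000e-01, -1.85000000e-01,
       -1.80000000e-01, -1.75000000e-01, -1.70000000e-01, -1.65000000e-01,
       -1.60000000e-01, -1.55000000e-01, -1.50000000e-01, -1.45000000e-01,
       -1.40000000e-01, -1.35000000e-01, -1.30000000e-01, -1.25000000e-01,
       -1.20000000e-01, -1.15000000e-01, -1.10000000e-01, -1.05000000e-01,
       -1.00000000e-01, -9.50000000e-02, -9.00000000e-02, -8.50000000e-02,
       -8.00000000e-02, -7.50000000e-02, -7.00000000e-02, -6.50000000e-02,
       -6.00000000e-02, -5.50000000e-02, -5.00000000e-02, -4.50000000e-02,
       -4.00000000e-02, -3.50000000e-02, -3.00000000e-02, -2.50000000e-02,
       -2.00000000e-02, -1.50000000e-02, -1.00000000e-02, -5.00000000e-03,
        2.22044605e-16,  5.00000000e-03,  1.00000000e-02,  1.50000000e-02,
        2.00000000e-02,  2.50000000e-02,  3.00000000e-02,  3.50000000e-02,
        4.00000000e-02,  4.50000000e-02,  5.00000000e-02,  5.50000000e-02,
        6.00000000e-02,  6.50000000e-02,  7.00000000e-02,  7.50000000e-02,
        8.00000000e-02,  8.50000000e-02,  9.00000000e-02,  9.50000000e-02]))
t 26.6 pos [0.512  0.2801 0.2213] f [-0.2  0.  -2.4] op 0.111
shift [  95.8   -1.6 -169.4] turn [  0.09 -24.42  -0.17] | 195.0
```

View pics/t8.png

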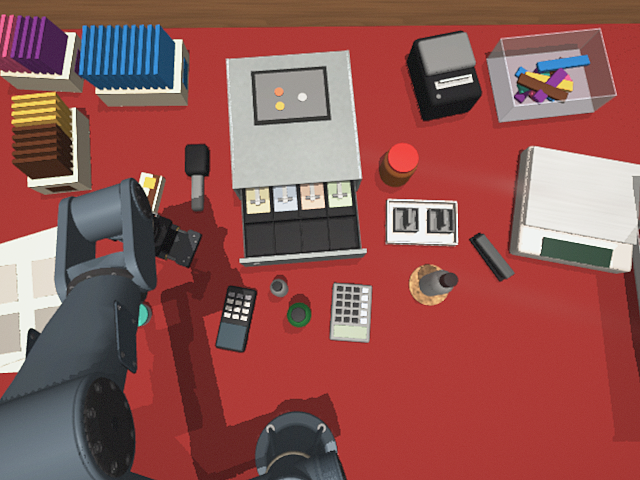

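Run:
```python
from go import *
to(.5514,-.0597,.22,3.8)
```

```text
t 26.6 pos [0.512  0.2801 0.2213] f [-0.2  0.  -2.4] op 0.111
shift [ 157.1   -1.5 -303.9] turn [  0.09 -24.52  -0.17] | 342.0
```

>>> jog_arm(motion=[15,0,-25,0,-2,0,36,0,-70,0,-6,0,58,0,-112,0,-10,0,80,0,-155,0,-14,0,102,0,-198,0,-18,0,124,0,-240,0,-22,0,144,0,-280,0,-24.5,0,157,0,-304,0,-24.5,0,157,0,-304,0,-24.5,0,157,0,-304,0,-24.5,0,157,0,-304,0,-24.5,0])

```text
time_s: 27.98
position: [0.5519, -0.058, 0.2217]
tcp_rot: [[0.998, -0.002, -0.067], [0.067, 0.001, 0.998], [-0.002, -1.0, 0.001]]
force: [0.1, 0.0, -1.9]
opening: 0.11
```

Run:
```python
from go import *
to(.5514,-.0597,.0865,3.8)
```

```text
t 27.98 pos [ 0.5519 -0.058   0.2217] f [ 0.1  0.  -1.9] op 0.11
shift [ -0.3 132.2  -1.8] turn [-0.06  0.06 -0.12] | 132.0
```

>>> jog_arm(motion=[0,40,-1,0,0,0,0,75,-1,0,0,0,0,97,-1,0,0,0,0,106,-1,0,0,0,0,106,-1,0,0,0])

```text
time_s: 28.6
position: [0.5526, -0.0596, 0.1164]
tcp_rot: [[0.998, -0.001, -0.067], [0.067, 0.0, 0.998], [-0.001, -1.0, 0.0]]
force: [-0.0, -1.2, -1.8]
opening: 0.111
```

Run:
```python
from go import *
to(.5514,-.0597,.0845,3.8)
im,_=cap('side','s9'); cv2.imwrite("pics/s9c.png",cv2.resize(im[140:300,240:440],(800,640)[:2])[:600,:,::-1])
```

```text
t 28.6 pos [ 0.5526 -0.0596  0.1164] f [-0.  -1.2 -1.8] op 0.111
shift [-1.2 28.9 -0. ] turn [-0.02  0.04 -0.04] | 29.0
```

View pics/s9c.png

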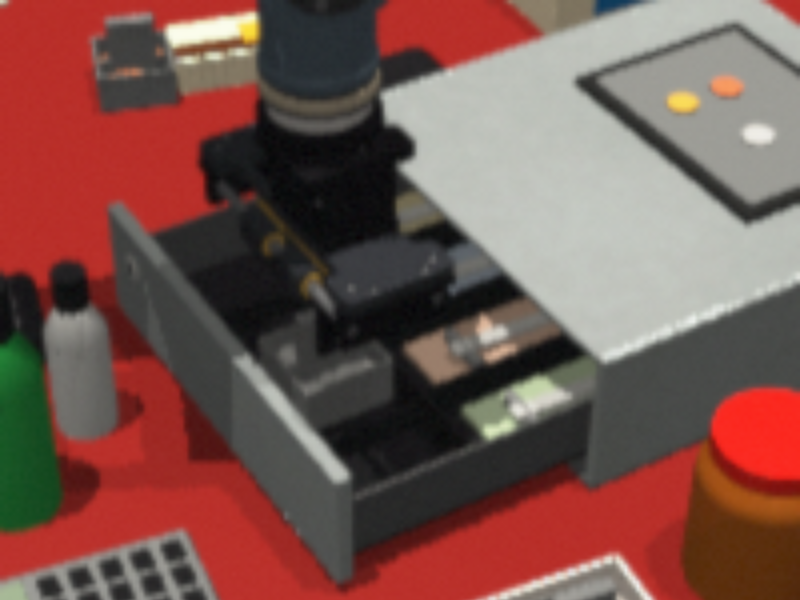

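>>> jog_arm(motion=[-1,8,1,0,0,0,-1,16,1,0,0,0,-1,22,1,0,0,0,-1,26,1,0,0,0,-1,29,1,0,0,0,-1,31,1,0,0,0,-1,31,1,0,0,0])

```text
time_s: 29.52
position: [0.5527, -0.0593, 0.0873]
tcp_rot: [[0.998, 0.003, -0.066], [0.066, -0.0, 0.998], [0.003, -1.0, -0.001]]
force: [-1.8, 2.3, 7.8]
opening: 0.109
```

Seated at z 0.0873 with 8 N support, as expected (0.0633+0.024). Release.

>>> jog_arm(motion=[0,-1,0,0,0,0,0,-1,0,0,0,0,0,-1,0,0,0,0,0,-1,0,0,0,0,0,-15,0,0,0,0,0,-50,0,0,0,0,0,-100,0,0,0,0,0,-120,0,0,0,0,0,-120,0,0,0,0], gripper=0.35)

```text
time_s: 30.65
position: [0.5529, -0.0597, 0.2081]
tcp_rot: [[0.998, 0.005, -0.066], [0.066, -0.002, 0.998], [0.005, -1.0, -0.002]]
force: [0.6, 0.8, -0.1]
opening: 0.352
```

Run:
```python
from go import *
from meas import *
im,d=cap('side','s10'); P=cloud('side',d)
p=P[box(P,.45,.64,.3,.46,.05,.08)]; print("A side",rect(p))
im,d=cap('top','t10');P=cloud('top',d)
p=P[box(P,.45,.64,.3,.46,.056,.078)];print("A top",rect(p), P[box(P,.45,.64,.3,.46,.06,.078)].mean(0))
to(.5845,.3892,.22,-18)
```

```text
A side (array([597.7, 401.6]), array([17. , 39.8]), 76.6)
A top (array([600.6, 404.5]), array([13.3, 40.1]), 72.8) [0.59974538 0.40271754 0.06709429]
t 30.75 pos [ 0.5512 -0.0592  0.2054] f [-0.1 -0.7 -0.5] op 0.35
shift [ 62.8 -17.5 445.2] turn [-0.   21.78 -0.03] | 450.0
```

View pics/s10.png

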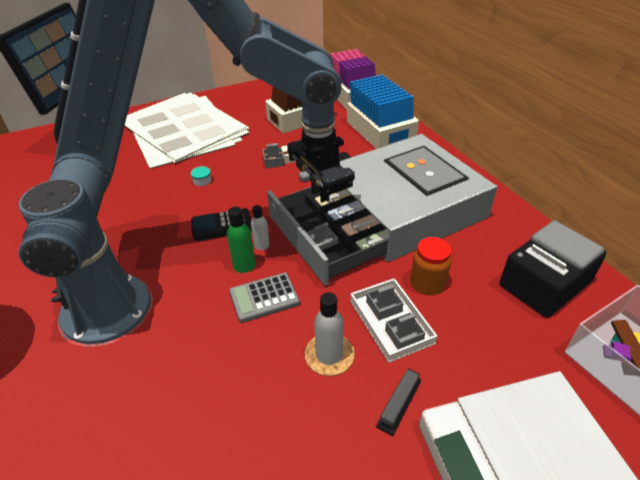

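Run:
```python
from go import *
from meas import *
im,d=cap('top','t10b');P=cloud('top',d)
p=P[box(P,.45,.66,.3,.48,.06,.078)];print("A top",rect(p),p.mean(0))
cv2.imwrite("pics/t10c.png",cv2.resize(im[160:280,90:250],(800,600))[:,:,::-1])
to(.600,.4035,.2,-17)
```

```text
A top (array([600.1, 403. ]), array([13.3, 38.9]), 76.9) [0.59959912 0.40262482 0.0668825 ]
t 30.8 pos [ 0.5508 -0.0591  0.2048] f [-0.1 -0.1  0.7] op 0.349
shift [ 79.6   1.9 458.3] turn [-2.000e-02  2.078e+01 -1.100e-01] | 465.0
```

View pics/t10c.png

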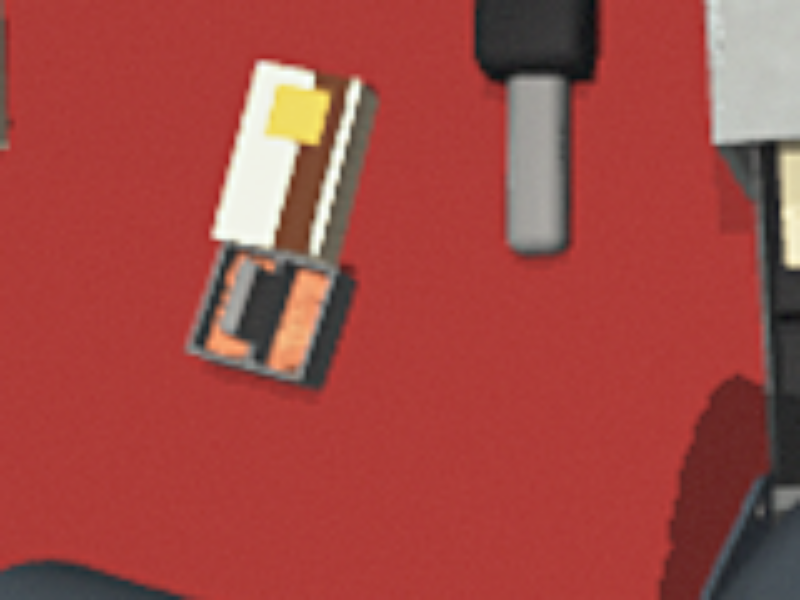

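>>> jog_arm(motion=[8,0,45,0,1,0,17,0,95,0,4,0,26,0,145,0,7,0,35,0,195,0,10,0,44,0,245,0,13,0,53,0,295,0,16,0,61,0,345,0,20,0,70,0,395,0,20,0,77,0,440,0,20,0,80,0,458,0,20,0,80,0,458,0,20,0,80,0,458,0,20,0,80,0,458,0,20,0], gripper=0.45)

```text
time_s: 32.42
position: [0.6015, 0.4012, 0.2055]
tcp_rot: [[0.96, -0.001, 0.281], [-0.281, -0.001, 0.96], [-0.0, -1.0, -0.001]]
force: [0.0, -0.6, -0.3]
opening: 0.448
```

Run:
```python
from go import *
from meas import *
im,d=cap('side','s11'); P=cloud('side',d)
p=P[box(P,.45,.66,.3,.48,.05,.08)]; print("A side",len(p),rect(p))
to(.600,.403,.058,-16)
```

```text
A side 70 (array([597.4, 401.1]), array([16.3, 39.6]), 71.8)
t 32.48 pos [0.6016 0.4013 0.2057] f [-0.4  0.3  0.4] op 0.45
shift [ -2.  144.7   1.2] turn [ 0.03 -0.33 -0.01] | 145.0
```

>>> jog_arm(motion=[-2,50,1,0,0,0,-2,100,1,0,0,0,-2,130,1,0,0,0,-2,144,1,0,0,0,-2,144,1,0,0,0])

```text
time_s: 33.1
position: [0.5996, 0.4038, 0.0611]
tcp_rot: [[0.96, -0.001, 0.28], [-0.28, -0.001, 0.96], [-0.001, -1.0, -0.001]]
force: [0.7, 0.2, -0.4]
opening: 0.451
```

>>> jog_arm(motion=[0,0,0,0,0,0,0,0,0,0,0,0,0,0,0,0,0,0,0,0,0,0,0,0,0,0,0,0,0,0], gripper=0)

```text
time_s: 33.72
position: [0.6002, 0.4052, 0.0625]
tcp_rot: [[0.96, 0.002, 0.279], [-0.279, 0.001, 0.96], [0.001, -1.0, 0.002]]
force: [0.1, 1.9, 3.3]
opening: 0.112
```

>>> jog_arm(motion=[0,-15,0,0,0,0,0,-50,0,0,0,0,0,-100,0,0,0,0,0,-150,0,0,0,0,0,-160,0,0,0,0,0,-160,0,0,0,0])

```text
time_s: 34.48
position: [0.599, 0.404, 0.221]
tcp_rot: [[0.96, -0.001, 0.279], [-0.279, -0.001, 0.96], [-0.001, -1.0, -0.001]]
force: [-0.6, 0.0, -3.2]
opening: 0.11
```

Run:
```python
from go import *
cap('side','s12');cap('top','t12')
to(.5417,.0878,.22,3.8)
```

```text
t 34.58 pos [0.5979 0.4035 0.2184] f [ 0.3  0.4 -4.1] op 0.113
shift [  34.2   -3.4 -318.8] turn [  0.19 -20.02  -0.3 ] | 321.0
```

View pics/t12.png

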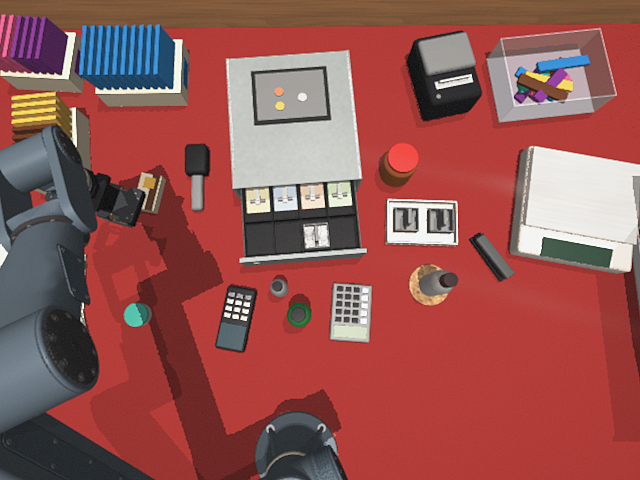

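View pics/s12.png

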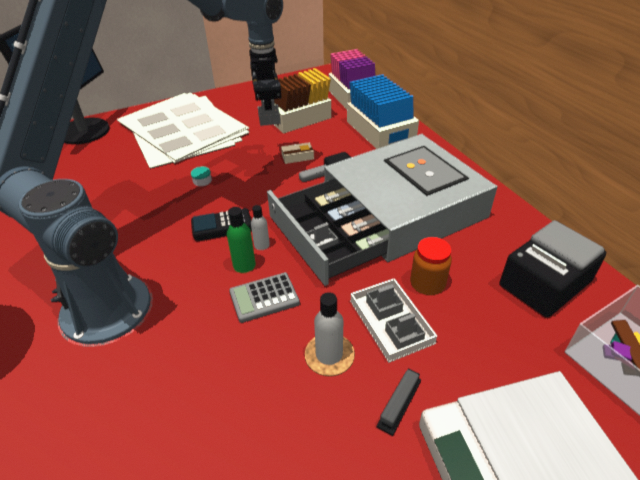

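>>> jog_arm(motion=[3,0,-25,0,-1,0,7,-2,-70,0,-4,0,12,-3,-118,0,-8,0,17,-3,-166,0,-12,0,22,-3,-214,0,-16,0,27,-3,-262,0,-20,0,32,-3,-302,0,-20,0,34,-3,-319,0,-20,0,34,-3,-319,0,-20,0,34,-3,-319,0,-20,0,34,-3,-319,0,-20,0])

```text
time_s: 35.95
position: [0.5433, 0.09, 0.2243]
tcp_rot: [[0.998, -0.0, -0.068], [0.068, 0.0, 0.998], [-0.0, -1.0, 0.0]]
force: [-0.9, 0.3, -3.8]
opening: 0.111
```

Run:
```python
from go import *
to(.5417,.0878,.1125,3.8)
```

```text
t 35.95 pos [0.5433 0.09   0.2243] f [-0.9  0.3 -3.8] op 0.111
shift [ -1.7 108.8  -2.1] turn [-0.02  0.08 -0.01] | 109.0
```

>>> jog_arm(motion=[-2,40,-1,0,0,0,-2,75,-1,0,0,0,-2,100,-1,0,0,0,-2,108,-1,0,0,0,-2,108,-1,0,0,0])

```text
time_s: 36.58
position: [0.5415, 0.0881, 0.1165]
tcp_rot: [[0.998, -0.0, -0.067], [0.067, 0.0, 0.998], [-0.0, -1.0, 0.0]]
force: [-0.0, -0.6, -2.7]
opening: 0.117
```

Run:
```python
from go import *
to(.5417,.0878,.0835,3.8)
```

```text
t 36.58 pos [0.5415 0.0881 0.1165] f [-0.  -0.6 -2.7] op 0.117
shift [ 0.2 30.  -0.3] turn [-0.    0.03 -0.  ] | 30.0
```

>>> jog_arm(motion=[0,8,0,0,0,0,0,16,0,0,0,0,0,22,0,0,0,0,0,26,0,0,0,0,0,29,0,0,0,0,0,31,0,0,0,0,0,31,0,0,0,0])

```text
time_s: 37.45
position: [0.5417, 0.0875, 0.0864]
tcp_rot: [[0.998, 0.001, -0.066], [0.066, -0.0, 0.998], [0.001, -1.0, -0.0]]
force: [-1.6, -0.5, 2.9]
opening: 0.112
```

Seated (z 0.0864, +3 N). Release and rise.

>>> jog_arm(motion=[0,0,0,0,0,0,0,0,0,0,0,0,0,0,0,0,0,0,0,0,0,0,0,0,0,-15,0,0,0,0,0,-50,0,0,0,0,0,-100,0,0,0,0,0,-150,0,0,0,0,0,-150,0,0,0,0], gripper=0.35)

```text
time_s: 38.58
position: [0.5442, 0.0876, 0.2409]
tcp_rot: [[0.998, 0.011, -0.066], [0.066, -0.0, 0.998], [0.011, -1.0, -0.001]]
force: [0.1, 0.2, 0.1]
opening: 0.353
```

Run:
```python
from go import *
im,d=cap('side','s13'); cv2.imwrite("pics/s13c.png",cv2.resize(im[140:400,220:460],(600,600))[:,:,::-1])
to(.46,-.13,.2,3.8)
```

```text
t 38.62 pos [0.5424 0.0876 0.2385] f [-0.1 -0.  -0.7] op 0.351
shift [ -96.8   35.  -211.6] turn [ 0.04 -0.01  0.34] | 235.0
```

View pics/s13c.png

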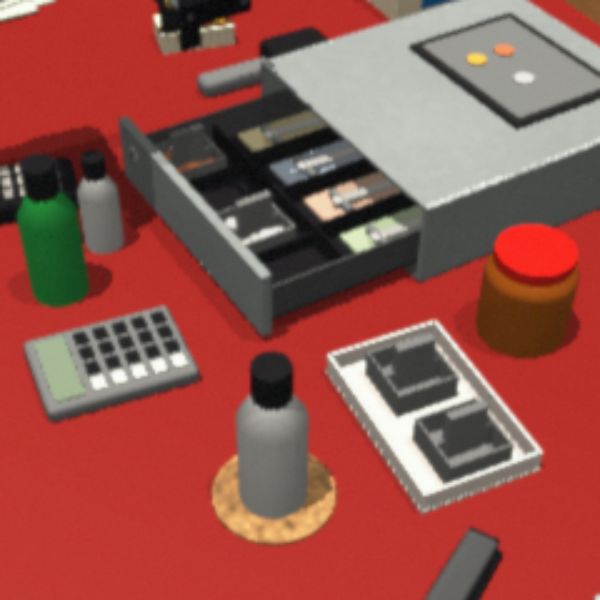

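>>> jog_arm(motion=[-20,0,-40,0,0,0,-40,0,-85,0,0,0,-60,5,-130,0,0,0,-80,20,-175,0,0,0,-97,35,-211,0,0,0,-100,35,-211,0,0,0,-100,35,-211,0,0,0,-100,35,-211,0,0,0], gripper=0)

```text
time_s: 39.62
position: [0.4557, -0.1286, 0.2006]
tcp_rot: [[0.998, 0.0, -0.067], [0.067, 0.0, 0.998], [0.0, -1.0, 0.0]]
force: [-0.0, -0.9, 0.4]
opening: 0.006
```

Run:
```python
from go import *
to(.46,-.13,.082,3.8)
im,d=cap('side','s14'); cv2.imwrite("pics/s14c.png",cv2.resize(im[140:400,220:460],(600,600))[:,:,::-1])
```

```text
t 39.62 pos [ 0.4557 -0.1286  0.2006] f [-0.  -0.9  0.4] op 0.006
shift [  4.2 115.6  -1.7] turn [-0.01  0.06  0.01] | 116.0
```

View pics/s14c.png

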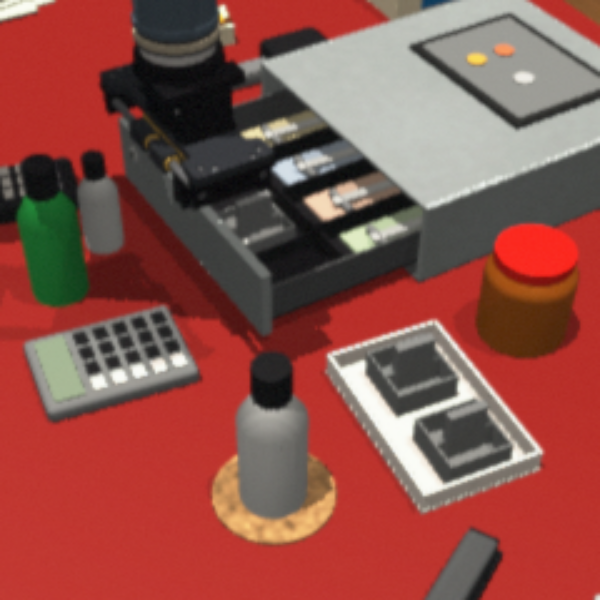

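>>> jog_arm(motion=[0,40,0,0,0,0,0,80,0,0,0,0,0,108,0,0,0,0,0,116,0,0,0,0,0,116,0,0,0,0])

```text
time_s: 40.3
position: [0.4558, -0.1292, 0.0847]
tcp_rot: [[0.998, 0.0, -0.067], [0.067, -0.0, 0.998], [0.0, -1.0, -0.0]]
force: [0.2, 0.6, 0.5]
opening: 0.008
```

>>> jog_arm(motion=[4,0,0,0,0,0,8,0,0,0,0,0,12,0,0,0,0,0,16,0,0,0,0,0,19,0,0,0,0,0,22,0,0,0,0,0,25,0,0,0,0,0,28,0,0,0,0,0,31,0,0,0,0,0,34,0,0,0,0,0,38,0,0,0,0,0,43,0,0,0,0,0,48,0,0,0,0,0])

```text
time_s: 41.92
position: [0.5034, -0.1263, 0.0844]
tcp_rot: [[0.998, -0.0, -0.066], [0.066, 0.0, 0.998], [-0.0, -1.0, 0.0]]
force: [-2.3, -0.5, -1.6]
opening: 0.005
```

Run:
```python
from go import *
im,d=cap('side','s15'); cv2.imwrite("pics/s15c.png",cv2.resize(im[140:400,220:460],(600,600))[:,:,::-1])
im,d=cap('top','t15'); cv2.imwrite("pics/t15c.png",cv2.resize(im[160:310,220:420],(800,600))[:,:,::-1])
```

```text
(no output)
```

View pics/s15c.png

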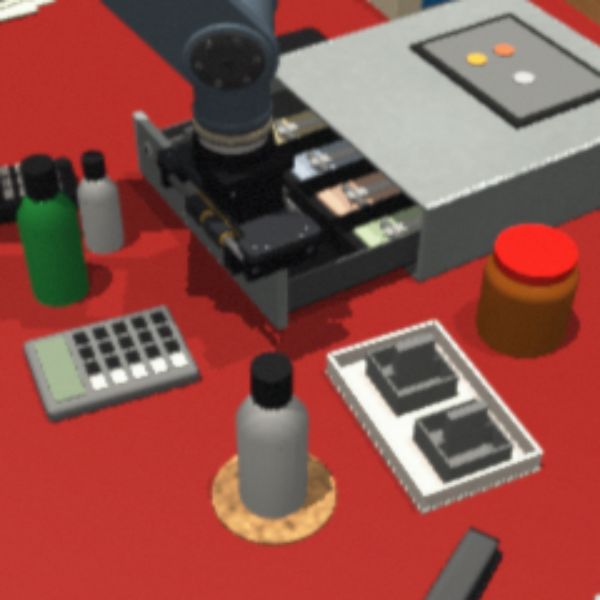

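>>> jog_arm(motion=[5,0,0,0,0,0,12,0,0,0,0,0,19,0,0,0,0,0,26,0,0,0,0,0,33,0,0,0,0,0,40,0,0,0,0,0,47,0,0,0,0,0,54,0,0,0,0,0,61,0,0,0,0,0,68,0,0,0,0,0,75,0,0,0,0,0,82,0,0,0,0,0,89,0,0,0,0,0,96,0,0,0,0,0,102,0,0,0,0,0,107,0,0,0,0,0,112,0,0,0,0,0,116,0,0,0,0,0,119,0,0,0,0,0,120,0,0,0,0,0])

```text
time_s: 44.52
position: [0.6233, -0.1185, 0.0846]
tcp_rot: [[0.998, 0.0, -0.066], [0.066, -0.0, 0.998], [0.0, -1.0, -0.0]]
force: [-2.6, -0.2, 1.1]
opening: 0.005
```

Run:
```python
from go import *
from meas import *
im,d=cap('side','s16'); cv2.imwrite("pics/s16c.png",cv2.resize(im[100:360,220:460],(600,600))[:,:,::-1])
im,d=cap('top','t16'); P=cloud('top',d)
to(.6,-.1,.082,3.8)
p=P[box(P,.55,.67,-.0,.18,.094,.104)];print(len(p),np.median(p,0))
```

```text
t 44.62 pos [ 0.6234 -0.1185  0.0846] f [-0.8  0.  -0.5] op 0.006
shift [-22.1  -0.4  20. ] turn [ 0.01 -0.02  0.04] | 30.0
16 [0.63335918 0.01007326 0.09992997]
```

View pics/s16c.png

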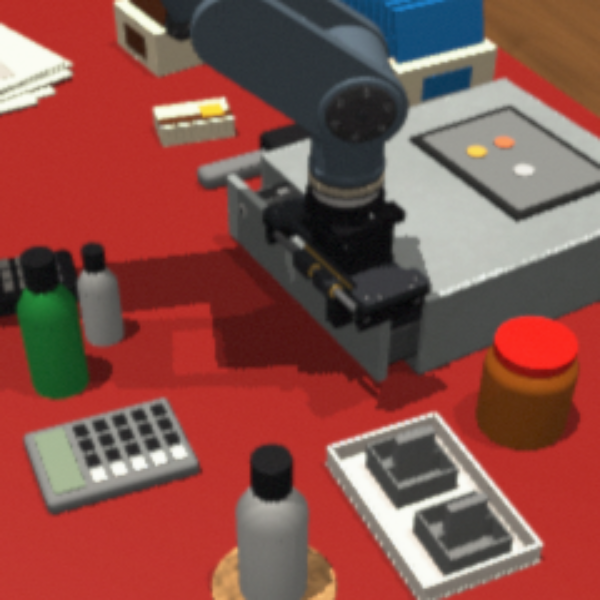

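>>> jog_arm(motion=[3,0,0,0,0,0,6,0,0,0,0,0,9,0,0,0,0,0,12,0,0,0,0,0,14,0,0,0,0,0,16,0,0,0,0,0,18,0,0,0,0,0,20,0,0,0,0,0,22,0,0,0,0,0,24,0,0,0,0,0,26,0,0,0,0,0,28,0,0,0,0,0])

```text
time_s: 46.12
position: [0.651, -0.1167, 0.0846]
tcp_rot: [[0.998, 0.0, -0.066], [0.066, 0.0, 0.998], [0.0, -1.0, 0.0]]
force: [-2.1, 0.2, -0.0]
opening: 0.005
```

>>> jog_arm(motion=[2,0,0,0,0,0,4,0,0,0,0,0,6,0,0,0,0,0])

```text
time_s: 46.5
position: [0.6579, -0.1163, 0.0847]
tcp_rot: [[0.998, 0.002, -0.066], [0.066, -0.0, 0.998], [0.002, -1.0, -0.0]]
force: [-0.7, 0.5, 0.7]
opening: 0.005
```

>>> jog_arm(motion=[2,0,0,0,0,0,4,0,0,0,0,0])

```text
time_s: 46.75
position: [0.6612, -0.116, 0.0846]
tcp_rot: [[0.998, 0.0, -0.066], [0.066, -0.0, 0.998], [0.0, -1.0, -0.0]]
force: [-1.1, 0.1, 0.2]
opening: 0.005
```

Run:
```python
from go import *
from meas import *
im,d=cap('side','s17'); cv2.imwrite("pics/s17c.png",cv2.resize(im[130:290,280:480],(800,600))[:,:,::-1])
im,d=cap('top','t17'); P=cloud('top',d)
p=P[box(P,.6,.7,-.0,.18,.094,.104)];print(len(p),np.median(p,0)); q=P[box(P,.63,.75,-.0,.12,.109,.116)]; q=q[q[:,0]<.7]; print(q[:,0].min())
```

```text
77 [0.66719358 0.03026094 0.10022743]
0.6712401928104158
```

View pics/s17c.png

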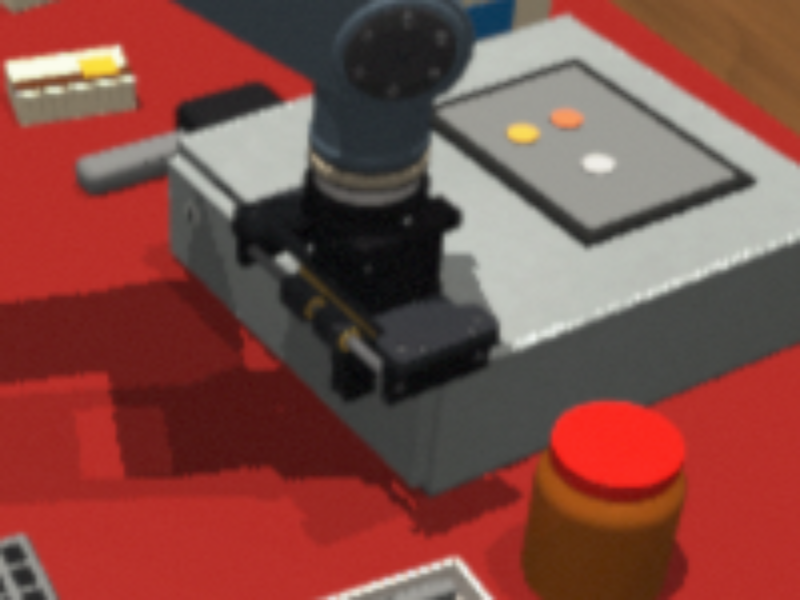

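>>> jog_arm(motion=[1,0,0,0,0,0,2,0,0,0,0,0,3,0,0,0,0,0])

```text
time_s: 47.22
position: [0.6612, -0.116, 0.0845]
tcp_rot: [[0.998, -0.006, -0.066], [0.066, 0.0, 0.998], [-0.006, -1.0, 0.001]]
force: [-8.3, -2.4, 6.0]
opening: 0.003
```

Firm stop: position no longer advances (0.6612) and force rises to 8 N. Back off and rise.

>>> jog_arm(motion=[-3,0,0,0,0,0,-10,0,0,0,0,0,-25,0,0,0,0,0,-50,0,0,0,0,0,-70,-20,0,0,0,0,-70,-70,0,0,0,0,-70,-120,0,0,0,0,-70,-170,0,0,0,0,-70,-180,0,0,0,0,-70,-180,0,0,0,0])

```text
time_s: 48.48
position: [0.5942, -0.1203, 0.265]
tcp_rot: [[0.998, 0.001, -0.066], [0.066, -0.0, 0.998], [0.001, -1.0, -0.001]]
force: [-0.4, 0.6, -0.0]
opening: 0.006
```

Run:
```python
from go import *
from meas import *
im,d=cap('side','s18')
P=cloud('side',d)
to(.6,-.1,.25,3.8)
p=P[box(P,.6,.68,-.15,.14,.08,.104)];p=P[box(P,.6,.7,-.16,.14,.096,.104)]
k=np.polyfit(p[:,1],p[:,0],1);print("front top mid at y=0",k, len(p))
p=P[box(P,.36,.48,-.43,-.3,.175,.2)];print("cap",rect(p))
q=P[box(P,.62,.75,-.15,.14,.109,.117)]
e=[q[abs(q[:,1]-y)<.01][:,0].min() for y in(-.1,-.05,0,.05,.1)];f=[P[box(P,.6,.7,y-.01,y+.01,.05,.09)][:,0] for y in(-.1,-.05,0,.05,.1)]
print("housing edge",np.round(e,4),"front face",[np.median(a).round(4) for a in f])
```

```text
t 48.52 pos [ 0.5934 -0.1201  0.2636] f [-0.2  0.4  0.4] op 0.008
shift [ 7.9 10.6 19.6] turn [-0.05 -0.02 -0.07] | 24.0
front top mid at y=0 [-0.06345957  0.66702338] 288
cap (array([ 419. , -365.6]), array([34.4, 31.2]), 62.7)Traceback (most recent call last):
  File "<stdin>", line 10, in <module>
    return umr_minimum(a, axis, None, out, keepdims, initial, where)
ValueError: zero-size array to reduction operation minimum which has no identity
```

View pics/s18.png

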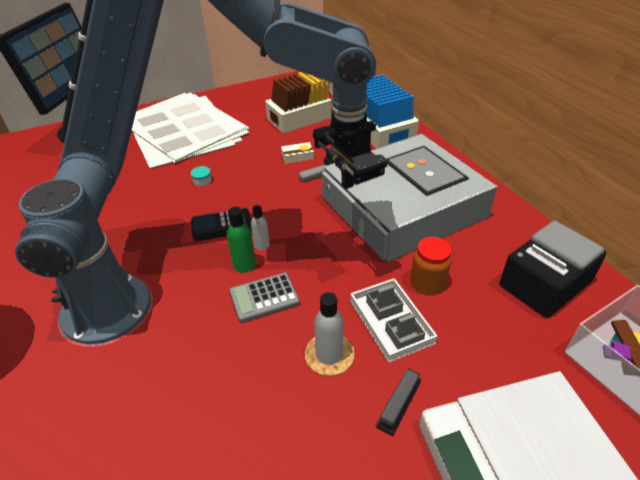

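Run:
```python
from go import *
from meas import *
im,d=cap('top');P=cloud('top',d)
p=P[box(P,.6,.7,.02,.14,.094,.104)];print("front",len(p),np.median(p,0).round(4))
for b in((.5,.7,-.45,-.35,.066,.08),(.5,.7,-.35,-.25,.066,.08)):
    p=P[box(P,*b)];print("empty",len(p),rect(p),np.median(p,0).round(3))
bot.hand_in()
```

```text
front 229 [0.6628 0.0814 0.1   ]
empty 64 (array([ 593.7, -398.9]), array([10.1, 38.9]), 84.8) [ 0.593 -0.399  0.072]
empty 80 (array([ 638.4, -294.2]), array([120.8,  29.6]), 5.2) [ 0.605 -0.304  0.072]
the job is handed in; nothing more can be done
```

The till is ready and the job is handed in at about 49 s. The hand-in gives no verdict, so what follows is from my own checks.

**What I did**
- I stood the large steel flask on the coaster.
- I put both empty cups into the return tray.
- I set the two filled cups into bays 3 and 1. Only two were on the counter.
- I then pushed the drawer slowly home through its catch.

**Last checks**
- **Flask:** its cap measured about 3 mm from the coaster's centre, and it stands upright.
- **Empty cups:** the plate tops are at z 0.072, as expected on the tray floor, with both cups well inside the tray.
- **Filled cups:** both settled at the expected height and looked flat in their bays before closing. They can't be seen now that the drawer is shut.
- **Drawer:** the arm met a firm stop (about 8 N, no further movement). After I backed off, the front stayed where it was when seated, about 175 mm in from its starting place.

**What disagreed or stayed unclear**
- **Knocked cup:** the second filled cup was knocked about 2 cm before I picked it up and nudged the chocolate carton, which turned slightly. I re-measured the cup and grasped it cleanly. I didn't measure the carton's shift, but it looked well under 4 cm.
- **Failed measurement:** one script comparing the drawer front with the housing edge failed. I have no exact reading of the 12 mm the front should stand out.
- **Noisy reading:** the last outline of one empty cup also picked up the jar, so I relied on its height and the picture instead.

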